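# Load a slide tray into the pull-out dryer with the lifter

## Robot

A 6-joint arm with a two-finger parallel gripper is mounted at the origin on the work surface. World frame = base frame: x ahead of the robot, y to its left, z up, the work surface at z = 0. Lengths are in mm, angles in degrees, forces in N, time in s.
With the tool pointing down it reaches from about 350 to 850 mm from the base axis. Payload 8.1 kg.
Tool frame: the origin (TCP) lies at the very end of the fingers, on their centre line; the grasp point (between the pads) lies 19 mm behind it; z points along the fingers, y is the direction in which the jaws open and shut (so a half turn about z gives the same grasp; the last joint's range is limited). The gripper opens to 85 mm and grips with 20 to 120 N. Pads are 22 mm wide; open, the fingers measure 114 mm over their backs; the gripper's body (76 mm by 85 mm) begins 54 mm behind the grasp point. The pads swing forward as they close: fully open they stand 13 mm farther back than shut.
Start: joints at [70.164, 7.471, 85.268, -0, 87.261, -4.893], TCP at [154.69, 579.721, 231.292] pointing down, gripper open.
Joint ranges: [-169.43, 169.43], [-51.17, 129.36], [1.28, 143.12], [-76.62, 256.62], [0, 156.53], [-152.29, 152.29]. Speed limits (degrees/s): [136.94, 136.94, 159.86, 180, 180, 180].

## Interface

Orientations are given as [roll, pitch, yaw] about the fixed x, y, z axes, in that order (R = Rz(yaw) Ry(pitch) Rx(roll)).
In Python, from bench import r gives the robot as it stands.
- The arm moves only by the shell command python3 -m crank 'ROWS' [OPENING] [FORCE]. ROWS is JSON, a list that holds one entry, the list of rows, each a list of 6 numbers: the shift along the tool's x, y, z in m, then the turn, a rotation vector about the tool's x, y, z in rad. A call has 1 to 10 rows; each row is the pose to reach, as a shift and turn from the pose measured when the call began, along the tool's axes at that moment; what a row does not reach only later rows make up. A row lasts 1/8 s, in which the tool goes at most 62.5 mm and 10.7 degrees, less where a joint would pass 70% of its speed; a pose out of reach is approached as far as the arm can. A call with a gripper value outside its range is refused whole. OPENING is the closure, from 0 (fully open) to 1 (shut), set as the call begins (- or left out, the last holds). The fingers move at their own pace and stop on an object; FORCE is the grip in N (left out, the last holds). Time passes only in rows, so rows that repeat a pose let the fingers close. It gives the time, the measured TCP pose, the force and the opening at its end, in the units of the state.
- r.sense(): the state, without advancing time (a new reading comes with each control period).
- r.snapshot(name): name is "scene" or "top" or "wrist"; returns (picture, depth): 480x640x3 uint8, blue, green, red; 480x640 float32, mm along the optical axis (not along the pixel's ray), 0 where there is no reading.
- r.get_calibration(name): a dict with "mtx" (3x3 intrinsics, pixels), "cam_to_world" (4x4, takes a point from camera to world coordinates). Camera axes: x right, y down, z forward; pixel columns grow to the right and rows downward; lengths in mm; the calibration is good to about 2 mm. A picture is of the moment at which its call begins: read the wrist's pose just before it. get_calibration takes no time and is no camera call; for the wrist camera it gives the pose at the moment of the call.
- r.hand_in(): hands the job in, once; it reports no verdict.
Trained networks look in the newest picture that a camera, given by its name, has taken for a name from the list of things; names that differ only in an ending like _2 or _b are one class to them, and where a whole thing is asked for, a point or a joint stands for the part that bears it (a point fixed in the world has none). Each returns a list of dicts, best first, with "conf" (0 to 1); they miss things now and then, are a little off and sometimes report something else, mostly with a low value. They report only what shows in the picture. A call takes as long as a camera call. They do not tell look-alikes from the thing itself.
- r.look_for(thing, camera): "extent" ([left, top, right, bottom] in pixels, round what is visible of it).
- r.landmark_of(thing, camera): "pixel" ([column, row] in pixels: a listed point, or the origin of a listed thing).
The state is a dict: "time": time; "joint_pos": joint angles; "qd": joint speeds; "joint_efforts": joint torques, N m; "tool_pos": TCP position; "tcp_rot": TCP orientation; "ft_force": force on the tool from outside, world axes, zero at the start; "wrist_torque": the same for the moment, N m; "finger_gap": finger opening in mm.
Only numpy, scipy, OpenCV 4.12 (cv2) and the standard library are available. Lean on these libraries where they do the work, as an engineer would, in place of code of your own. Each camera call takes 0.05 s, during which the arm holds its last target.

## Task

Pull the dryer's shelf out to its stop and leave it out. Then work the lifter's blade under the slide tray on the warmer, lift the tray on the lifter and set it down gently, level and square, across the middle of the shelf's two rails. Draw the lifter out and lay it flat on the bench; do not touch the tray with the gripper, do not let it fall, and leave the tube rack, bottle and tub where they are.

Things in the scene. Friction and masses are not known exactly. Their poses are not given: they have to be found in the camera images.
- warmer_top (a point): Slide warmer: fixed flat aluminium plate, 200 mm (x) by 190 mm (y), top 18 to 34 mm above the bench. This point is on its top face, on the centre line, 130 mm from its near edge. +x points away from the robot's side, z up. A stop bar 16 mm high runs along y at the far side, its near face at x = +60 mm. A blade can land on the free strip in front of the tray.
- tray_center (a point): Slide tray: flat steel plate with three glass slides, 100 mm (x) by 120 mm (y) by 9 mm high, too wide to grip. This point is its centre, 4.5 mm above its underside. It lies loose on the warmer, 1 to 20 mm short of the stop bar, yaw within 0.1 rad of the warmer's.
- tray: The same tray (100 to 210 g); origin at the centre of its underside. All lower edges are bevelled, rising 3.5 mm over 9 mm: a blade rubbing along the warmer's top and pushed in +x drives the tray to the stop bar, then wedges under it; pushing takes a few N, 10 to 15 N at the worst, more once the blade is home and the heel meets the tray.
- lifter_grip (a point): Lifter (cranked spatula) lying flat on the bench. This point is the place to grip, 30 mm behind the heel, the middle of the black handle's height, 42 mm above the blade's underside. The handle is a level bar 105 mm long (x), 16 mm wide (y), 24 mm high, from 30 mm ahead of this point to 75 mm behind it. +x points to the blade's tip, z up.
- lifter_tip (a point): Middle of the lifter blade's front edge, on its underside; 122 mm ahead of and 42 mm below the grip point. Same axes.
- lifter: The lifter, about 110 g; origin under the heel, on the blade's underside, 92 mm behind the tip. Steel blade 92 mm long, 70 mm wide, 2 mm thick; at the heel an upstand 70 mm wide and 14 mm high keeps a load from sliding back.
- dryer_spot (a point): Slide dryer: fixed white cabinet, 240 mm deep, 260 mm wide, 125 mm high. This point is at bench height, 80 mm in front of the cabinet's front face, on the centre line; +x points into the cabinet, z up. When the shelf is fully out the middle of its rails is straight above this point.
- shelf (a joint): The dryer's shelf: 0 = shut, 0.150 m = fully out at its stop (starts 0 to 0.03); it slides along the dryer's -x with about 3 N of friction and stays where it is left.
- shelf_handle (a point): Middle of the shelf's bow handle: round steel bar 10 mm thick, 110 mm long along the dryer's y, 65 mm in front of the shelf's front panel, 35 mm above the bench, free below. Moves with the shelf.
- shelf_rails (a point): Middle between the shelf's two rails, at the height of their tops (75 mm above the bench); moves with the shelf, axes as the dryer's. Rails run along x, from 67 mm in front of to 83 mm behind this point, each 12 mm wide, with a free gap of 86 mm between (blade fits; tray rests across both). Below the tops: deck 35 mm, front panel's top 27 mm, handle bar's top 35 mm.
- rack: Bystander: white tube rack with red-capped tubes, 190 x 62 mm, 93 mm high; origin under its centre.
- reagent: Bystander: brown bottle, 64 mm across, 130 mm high; origin under its centre.
- tub: Bystander: open yellow tub, 100 mm across, 90 mm high; origin under its centre.
Mind the look-alikes: they are no part of the job. What is shaped like the lifter but blue or green is not meant.

How it is judged:
By the outcome, as a careful person would: the job done as asked, in the order asked, and still so for the second after the job is handed in, with the robot touching nothing.
It also fails if it takes over 72 s, if anything falls off the work surface, if the arm or the gripper's body presses on something with over 40 N, if the wrist force passes 120 N, or if a joint passes its speed limit or range.

## Working session

There is one attempt and no reset: what is moved stays moved. The work goes in short steps, Python scripts to look and compute and a shell command to move; the robot and the scene stay as the last step left them, time stands still between calls to the robot, and variables do not carry over. Pictures are saved under pics/ and viewed, and the job is handed in when it is done.

```bash
ls; mkdir -p pics; python3 - <<'E'
from bench import r
import cv2
s=r.sense();print(s['time'],s['tool_pos'],s['tcp_rot'],s['finger_gap'],s['ft_force'])
for c in ("scene","top"):
    p,d=r.snapshot(c);cv2.imwrite(f"pics/{c}0.png",p)
    k=r.get_calibration(c);print(c,k)
    for t in ("warmer_top","tray_center","lifter_grip","lifter_tip","dryer_spot","shelf_handle","shelf_rails","rack","reagent","tub"):
        print(t,[(q['conf'],q['pixel']) for q in r.landmark_of(t,c)][:3])
E
```

```text
pics
0.0 [154.49607253 579.20877471 230.23823151] [-1.79895314e+02 -9.48494321e-03  1.65059678e+02] 85.32056289625532 [ 0.4313377   0.43637075 -0.13825439]
scene {'mtx': array([[615.02451779,   0.        , 326.69506242],
       [  0.        , 615.02451779, 241.26954689],
       [  0.        ,   0.        ,   1.        ]]), 'cam_to_world': array([[-6.20740067e-01,  4.14084443e-01, -6.65744578e-01,
         1.73989411e+03],
       [ 7.83882833e-01,  3.43468373e-01, -5.17259297e-01,
         9.22660982e+02],
       [ 1.44731789e-02, -8.42949317e-01, -5.37798267e-01,
         1.03949142e+03],
       [ 0.00000000e+00,  0.00000000e+00,  0.00000000e+00,
         1.00000000e+00]])}
warmer_top [(0.59, [397.8, 300.0])]
tray_center [(0.68, [398.6, 296.6]), (0.28, [265.5, 298.7])]
lifter_grip [(0.91, [324.3, 183.5]), (0.83, [345.3, 234.1]), (0.81, [240.1, 182.7])]
lifter_tip [(0.71, [466.7, 270.4]), (0.65, [311.0, 255.0]), (0.62, [335.9, 208.8])]
dryer_spot []
shelf_handle []
shelf_rails []
rack [(0.72, [265.9, 297.3])]
reagent [(0.83, [206.6, 213.3])]
tub [(0.88, [482.8, 324.7]), (0.26, [208.1,
[... 283 characters left out ...]
  [-9.99615198e-01,  1.67721343e-02,  2.20941465e-02,
        -1.61784127e+01],
       [-2.48601544e-02, -1.88334427e-01, -9.81790261e-01,
         1.65075353e+03],
       [ 0.00000000e+00,  0.00000000e+00,  0.00000000e+00,
         1.00000000e+00]])}
warmer_top []
tray_center [(0.69, [222.8, 227.7])]
lifter_grip [(0.96, [331.3, 275.6]), (0.9, [428.0, 352.7]), (0.83, [156.6, 331.7])]
lifter_tip [(0.95, [247.6, 116.4]), (0.9, [198.2, 316.5]), (0.85, [494.8, 328.2])]
dryer_spot []
shelf_handle [(0.92, [419.9, 210.7])]
shelf_rails []
rack [(0.84, [326.0, 157.6]), (0.72, [419.5, 209.6]), (0.71, [148.7, 246.6])]
reagent [(0.95, [500.1, 228.8])]
tub [(0.67, [331.4, 265.7]), (0.64, [149.1, 246.1])]
```

View pics/scene0.png

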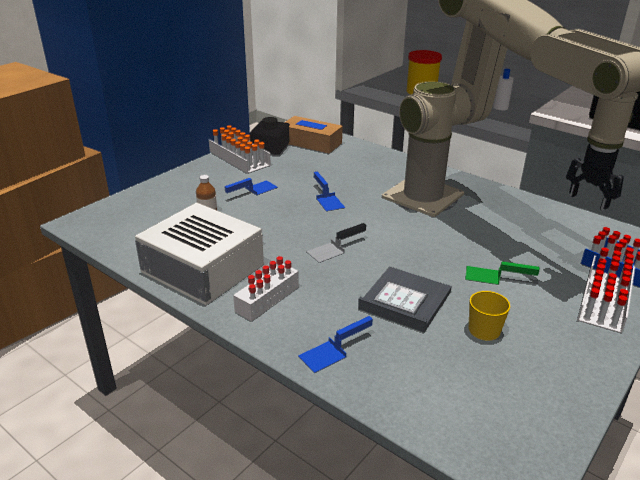

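View pics/top0.png

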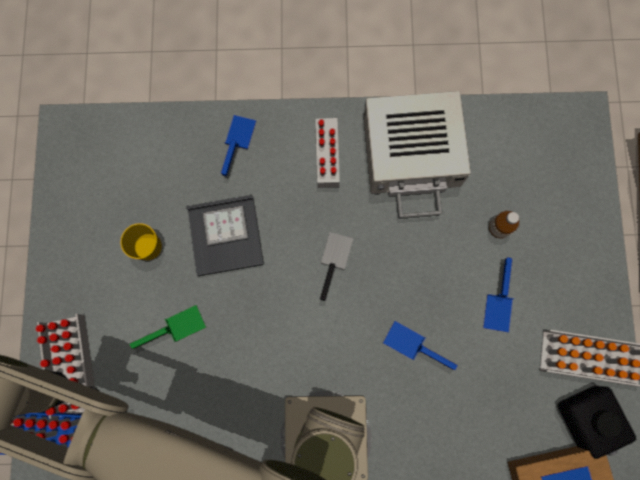

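The scene shows the black-handled (real) lifter at top-view px (331,272), blade (338,250). The tray and warmer are at (226,235), the dryer at (418,140), and its handle at (419,212). Tub, rack and bottle are at (141,242), (328,152) and (505,224). Next I measure with depth.

```bash
cat > h.py <<'E'
from bench import r
import numpy as np, cv2
from scipy.spatial.transform import Rotation as R
def cloud(c,d=None,k=None):
    if d is None: p,d=r.snapshot(c)
    else: p=None
    k=k or r.get_calibration(c)
    v,u=np.mgrid[0:480,0:640]; m=k['mtx']
    P=np.stack([(u-m[0,2])/m[0,0]*d,(v-m[1,2])/m[1,1]*d,d],-1)
    T=k['cam_to_world']
    W=P@T[:3,:3].T+T[:3,3]; W[d<=0]=np.nan
    return p,W
def ray(c,px,z,k=None):
    k=k or r.get_calibration(c);m=k['mtx'];T=k['cam_to_world']
    v=T[:3,:3]@np.array([(px[0]-m[0,2])/m[0,0],(px[1]-m[1,2])/m[1,1],1])
    return T[:3,3]+v*(z-T[2,3])/v[2]
def rect(xy):
    return cv2.minAreaRect(np.float32(xy))
E
python3 - <<'E'
from h import *
p,W=cloud("top")
np.save("top0.npy",W)
cv2.imwrite("pics/crop.png",cv2.resize(p[90:310,180:520],None,fx=2.3,fy=2.3,interpolation=cv2.INTER_CUBIC))
def sub(u0,v0,u1,v1): return W[v0:v1,u0:u1].reshape(-1,3)
def hist(A,lo,hi,b=2):
    h,e=np.histogram(A[:,2],np.arange(lo,hi,b));print([(int(x),int(n)) for x,n in zip(e,h) if n>15])
print('bench');hist(sub(260,180,300,300),-20,20)
print('warmer');A=sub(180,190,275,285);hist(A,8,70)
print('dryer');D=sub(355,85,475,180);hist(D,60,150,3)
print('handle');H=sub(385,175,455,222);hist(H,10,100,3)
print('lifter');L=sub(310,228,360,305);hist(L,-6,70,2)
for n,px,z in(("grip",(331.3,275.6),42),("handle",(419.9,210.7),35),("traygl",(222.8,227.7),30)): print(n,ray("top",px,z))
E
```

```text
bench
[(-10, 21), (-8, 81), (-6, 240), (-4, 488), (-2, 759), (0, 962), (2, 877), (4, 636), (6, 414), (8, 154), (10, 60), (12, 20)]
warmer
[(8, 133), (10, 57), (12, 42), (14, 73), (16, 162), (18, 363), (20, 527), (22, 655), (24, 625), (26, 510), (28, 414), (30, 393), (32, 350), (34, 274), (36, 155), (38, 106), (40, 70), (42, 33), (44, 16)]
dryer
[(63, 16), (81, 16), (90, 19), (96, 20), (105, 16), (111, 25), (114, 35), (117, 179), (120, 818), (123, 2038), (126, 2594), (129, 1754), (132, 524), (135, 97)]
handle
[(10, 38), (13, 18), (16, 18), (25, 18), (28, 16), (31, 51), (34, 99), (37, 198), (40, 211), (43, 202), (46, 102), (49, 64), (52, 37), (55, 18), (73, 19), (76, 22)]
lifter
[(-6, 164), (-4, 321), (-2, 536), (0, 702), (2, 700), (4, 542), (6, 298), (8, 141), (10, 62), (12, 20), (50, 32), (52, 50), (54, 42), (56, 48), (58, 28)]
grip [434.36291432 -23.51549223  42.        ]
handle [ 614.93012421 -275.36354346   35.        ]
traygl [577.03811298 280.33189893  30.        ]
```

View pics/crop.png

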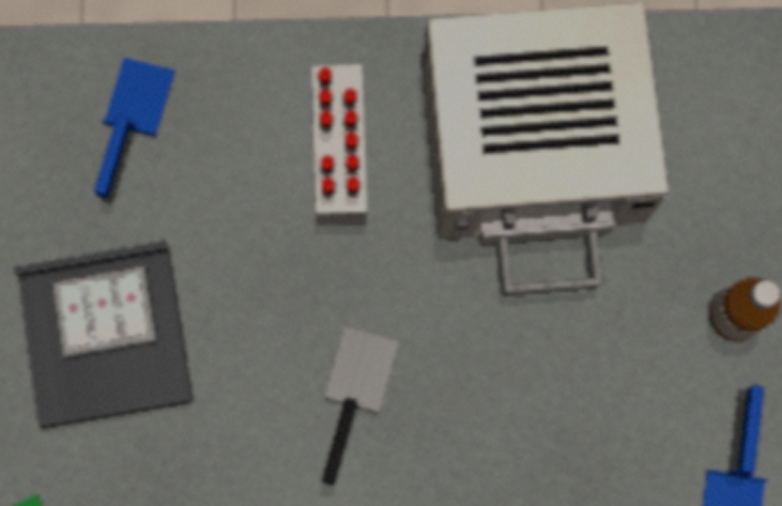

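```bash
python3 - <<'E'
from h import *
W=np.load("top0.npy");k=r.get_calibration("top")
p=cv2.imread("pics/top0.png")
def poly(mask,z):
    c=max(cv2.findContours(mask,cv2.RETR_EXTERNAL,cv2.CHAIN_APPROX_NONE)[0],key=cv2.contourArea)[:,0]
    xy=np.array([ray("top",q,z,k)[:2] for q in c]); (cx,cy),(w,h),a=rect(xy)
    print("centre",round(cx,1),round(cy,1),"size",round(w,1),round(h,1),"ang",round(a,2)); return cv2.boxPoints(((cx,cy),(w,h),a)).round(1).tolist()
m=np.zeros((480,640),np.uint8)
def win(b,u0,v0,u1,v1):
    m=np.zeros((480,640),np.uint8);m[v0:v1,u0:u1]=b[v0:v1,u0:u1];return m*255
g=p.min(2);mx=p.max(2).astype(int)
print("dryer",poly(cv2.morphologyEx(win(W[:,:,2]>112,350,80,480,190),cv2.MORPH_CLOSE,np.ones((9,9))),125))
print(p[235:275:6,330:350:6].tolist()[0], p[250,230],p[230,270],p[280,329])
print("warmer",poly(cv2.morphologyEx(win(mx<85,180,190,275,285),cv2.MORPH_CLOSE,np.ones((25,25))),25))
print("lifter handle",poly(win(mx<50,315,255,345,305),54))
sat=p.max(2).astype(int)-p.min(2)
print("blade",poly(win(g>135,315,225,360,275),2))
print("slides",poly(win(g>130,195,200,255,250),33))
E
```

```text
centre 802.1 -263.4 size 244.0 261.1 ang 3.51
dryer [[672.4000244140625, -140.60000610351562], [688.4000244140625, -401.20001220703125], [931.7999877929688, -386.20001220703125], [915.9000244140625, -125.5999984741211]]
[[123, 128, 130], [124, 128, 132], [113, 118, 120], [104, 109, 108]] [68 67 68] [100 104 103] [31 29 29]
centre 556.6 275.6 size 209.8 195.4 ang 9.26
warmer [[437.29998779296875, 355.1000061035156], [468.79998779296875, 162.3000030517578], [675.7999877929688, 196.10000610351562], [644.4000244140625, 388.8999938964844]]
centre 416.4 -11.7 size 13.9 102.2 ang 72.93
lifter handle [[365.5, -3.4000000953674316], [463.20001220703125, -33.400001525878906], [467.29998779296875, -20.100000381469727], [369.6000061035156, 9.899999618530273]]Traceback (most recent call last):
  File "<stdin>", line 17, in <module>
  File "<stdin>", line 5, in poly
ValueError: max() iterable argument is empty
```

```bash
cat >> h.py <<'E'
def rows(*targets,s=None):
    """targets: (x,y,z,[rpy]) world -> row in tool axes now"""
    s=s or r.sense(); R0=R.from_euler('xyz',s['tcp_rot'],degrees=True); p0=np.array(s['tool_pos'])
    for t in targets:
        d=R0.inv().apply(np.array(t[:3])-p0)/1000
        q=(R0.inv()*R.from_euler('xyz',t[3:],degrees=True)).as_rotvec()
        print(np.round(np.r_[d,q],4).tolist())
E
python3 - <<'E'
from h import *
rows((590,-276,200,180,0,93.5),(400,130,230,180,0,125))
E
```

```text
[-0.6412, -0.7145, 0.0313, -0.0001, 0.0001, 1.2489]
[-0.353, -0.3712, 0.0013, -0.0001, 0.0, 0.6991]
```

```bash
python3 -m crank '[[[-0.641,-0.715,0.031,0,0,1.249],[-0.641,-0.715,0.031,0,0,1.249],[-0.641,-0.715,0.031,0,0,1.249],[-0.641,-0.715,0.031,0,0,1.249],[-0.641,-0.715,0.031,0,0,1.249],[-0.641,-0.715,0.031,0,0,1.249],[-0.641,-0.715,0.031,0,0,1.249],[-0.641,-0.715,0.031,0,0,1.249],[-0.641,-0.715,0.031,0,0,1.249],[-0.641,-0.715,0.031,0,0,1.249]]]' 0.4 40
python3 - <<'E'
from h import *
rows((590,-276,200,180,0,93.5))
E
```

```text
time: 2.4
tool_pos: [438.4, 20.8, 211.6]
tcp_rot: [179.9, -0.0, 93.5]
ft_force: [1.3, 0.5, 0.2]
finger_gap: 51.2
[-0.3054, 0.1333, 0.0118, 0.0015, -0.0, -0.0003]
```

```bash
python3 -m crank '[[[-0.305,0.133,0.012,0.0015,0,0],[-0.305,0.133,0.012,0.0015,0,0],[-0.305,0.133,0.012,0.0015,0,0],[-0.305,0.133,0.012,0.0015,0,0],[-0.305,0.133,0.012,0.0015,0,0],[-0.305,0.133,0.012,0.0015,0,0],[-0.305,0.133,0.012,0.0015,0,0],[-0.305,0.133,0.012,0.0015,0,0]]]'
python3 - <<'E'
from h import *
p,W=cloud("wrist");cv2.imwrite("pics/w1.png",p);k=r.get_calibration("wrist")
print(k, r.sense()['tool_pos'])
for t in("shelf_handle","shelf_rails","dryer_spot"):
    for q in r.landmark_of(t,"wrist")[:2]:
        print(t,q, ray("wrist",q['pixel'],{"shelf_handle":35,"shelf_rails":75,"dryer_spot":0}[t],k))
E
```

```text
time: 3.4
tool_pos: [589.5, -274.8, 199.6]
tcp_rot: [-180.0, -0.0, 93.5]
ft_force: [0.3, -0.6, 0.6]
finger_gap: 51.0
{'mtx': array([[391.37812959,   0.        , 324.38162235],
       [  0.        , 391.37812959, 240.44279581],
       [  0.        ,   0.        ,   1.        ]]), 'cam_to_world': array([[ 9.98109857e-01,  5.84766063e-02,  1.88997124e-02,
         5.86433276e+02],
       [ 6.14442402e-02, -9.55316694e-01, -2.89127342e-01,
        -2.00627572e+02],
       [ 1.14802503e-03,  2.89742129e-01, -9.57104060e-01,
         3.41765656e+02],
       [ 0.00000000e+00,  0.00000000e+00,  0.00000000e+00,
         1.00000000e+00]])} [ 589.52237265 -274.53619956  199.88969729]
shelf_handle {'pixel': [343.5, 221.7], 'conf': 0.74} [ 606.92464002 -276.5751095    35.        ]
```

View pics/w1.png

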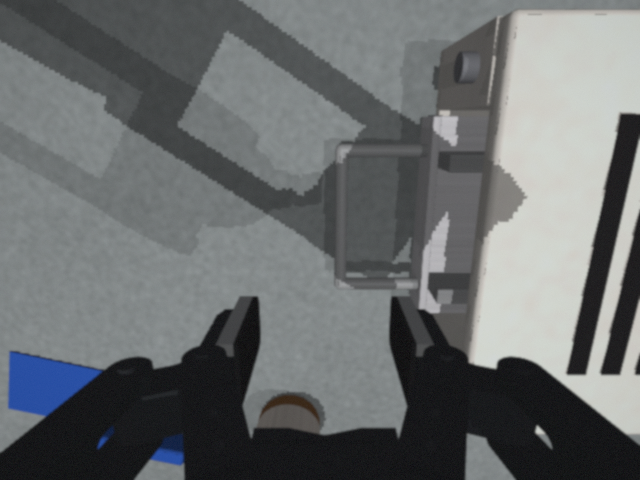

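Wrist view: bow bar at column ~341 (rows 145–285), panel at 425, cabinet right of 490. It lies between the jaws with room, so I descend and grip.

```bash
python3 - <<'E'
from h import *
k=r.get_calibration("wrist")
for px in((341,150),(341,284)): print(ray("wrist",px,38,k))
rows((609,-276,16,180,0,93.5))
E
```

```text
[ 600.87456648 -220.28414452   38.        ]
[ 609.02421008 -329.95785809   38.        ]
[-0.0026, 0.019, 0.1843, 0.0006, 0.0002, 0.0008]
```

```bash
python3 -m crank '[[[-0.0026,0.017,0.06,0,0,0],[-0.0026,0.017,0.12,0,0,0],[-0.0026,0.017,0.16,0,0,0],[-0.0026,0.017,0.183,0,0,0],[-0.0026,0.017,0.183,0,0,0]]]'
python3 -m crank '[[[0,0,0,0,0,0],[0,0,0,0,0,0],[0,0,0,0,0,0],[0,0,0,0,0,0]]]' 1 50
```

```text
time: 4.22
tool_pos: [605.9, -275.2, 15.9]
tcp_rot: [-179.9, -0.1, 93.6]
ft_force: [0.1, 0.1, -0.2]
finger_gap: 51.1
time: 4.72
tool_pos: [607.0, -276.0, 18.3]
tcp_rot: [180.0, 0.0, 93.6]
ft_force: [-1.5, 0.3, 6.0]
finger_gap: 8.1
```

```bash
python3 -m crank '[[[0,-0.02,0,0,0,0],[0,-0.04,0,0,0,0],[0,-0.06,0,0,0,0],[0,-0.08,0,0,0,0],[0,-0.10,0,0,0,0],[0,-0.115,0,0,0,0],[0,-0.125,0,0,0,0],[0,-0.130,0,0,0,0]]]'
```

```text
time: 5.72
tool_pos: [477.1, -283.9, 18.4]
tcp_rot: [180.0, -0.0, 93.6]
ft_force: [3.1, 4.0, -5.2]
finger_gap: 8.1
```

```bash
python3 -m crank '[[[0,-0.005,0,0,0,0],[0,-0.01,0,0,0,0],[0,-0.014,0,0,0,0]]]'
```

```text
time: 6.1
tool_pos: [463.9, -284.7, 18.5]
tcp_rot: [179.8, 0.0, 93.5]
ft_force: [21.4, 4.1, -19.4]
finger_gap: 8.0
```

```bash
python3 -m crank '[[[0,-0.001,0,0,0,0],[0,-0.003,0,0,0,0],[0,-0.003,0,0,0,0]]]'
python3 - <<'E'
from h import *
p,W=cloud("top");cv2.imwrite("pics/top1.png",p[80:330,280:530].repeat(2,0).repeat(2,1))
E
```

```text
time: 6.48
tool_pos: [464.0, -284.7, 18.6]
tcp_rot: [179.5, 0.1, 93.5]
ft_force: [21.4, 2.0, -21.2]
finger_gap: 7.9
```

View pics/top1.png

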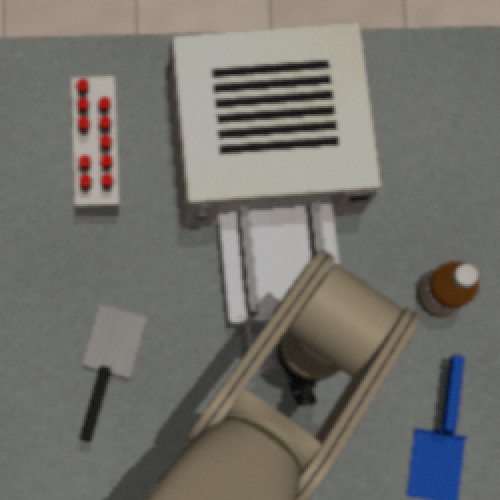

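Shelf is at its stop: 21 N of pull and no further motion. Release and rise.

```bash
python3 -m crank '[[[0,0.002,0,0,0,0],[0,0.002,0,0,0,0],[0,0.002,0,0,0,0],[0,0.002,0,0,0,0]]]' 0.4 50
python3 -m crank '[[[0,0,-0.05,0,0,0],[0,0,-0.11,0,0,0],[0,0.05,-0.17,0,0,0],[0,0.1,-0.2,0,0,0],[0,0.12,-0.2,0,0,0],[0,0.12,-0.2,0,0,0]]]'
python3 - <<'E'
from h import *
p,W=cloud("wrist");cv2.imwrite("pics/w2.png",p);k=r.get_calibration("wrist");print(k['cam_to_world'][:3,3])
for t,z in(("shelf_handle",35),("shelf_rails",75)):
    for q in r.landmark_of(t,"wrist")[:2]:print(t,q, ray("wrist",q['pixel'],z,k))
p,W=cloud("top");cv2.imwrite("pics/top2.png",p[80:330,280:530].repeat(2,0).repeat(2,1))
for t,z in(("shelf_handle",35),("shelf_rails",75)):
    for q in r.landmark_of(t,"top")[:2]:print(t,q, ray("top",q['pixel'],z))
E
```

```text
time: 7.02
tool_pos: [465.8, -284.9, 18.8]
tcp_rot: [179.5, 0.1, 93.5]
ft_force: [0.0, -0.1, -0.0]
finger_gap: 50.9
time: 7.78
tool_pos: [585.5, -277.1, 220.7]
tcp_rot: [179.4, 0.1, 93.6]
ft_force: [-0.1, -0.3, 0.2]
finger_gap: 50.8
[ 579.60153192 -203.0001811   361.36424232]
shelf_handle {'pixel': [180.0, 211.9], 'conf': 0.97} [ 464.96162213 -284.107462     35.        ]
shelf_rails {'pixel': [342.7, 223.8], 'conf': 0.76} [ 600.858696   -276.02486907   75.        ]
shelf_handle {'pixel': [223.5, 227.5], 'conf': 0.73} [576.47251765 277.44791851  35.        ]
shelf_rails {'pixel': [418.6, 210.4], 'conf': 0.96} [ 606.01915476 -265.44154631   75.        ]
```

View pics/w2.png

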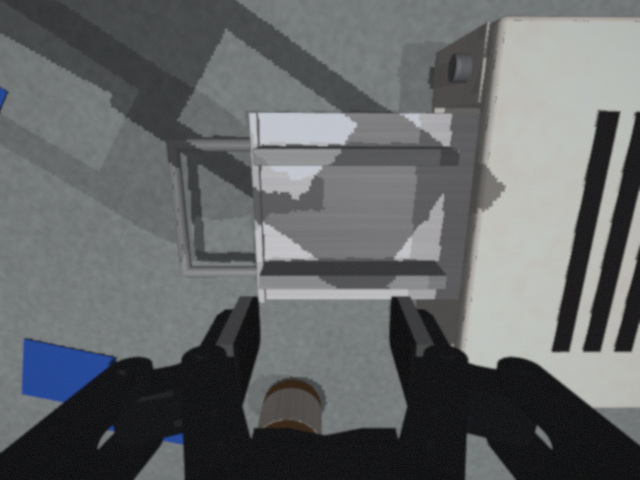

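```bash
python3 - <<'E'
from h import *
k=r.get_calibration("wrist")
p=cv2.imread("pics/w2.png")
cv2.imwrite("pics/w2c.png",cv2.resize(p[100:310,160:480],None,fx=2.5,fy=2.5,interpolation=cv2.INTER_CUBIC))
E
```

```text
(no output)
```

View pics/w2c.png

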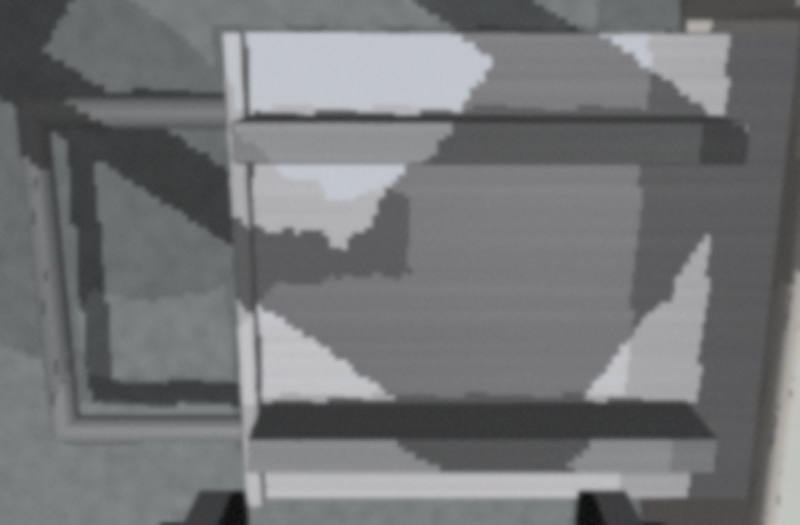

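View pics/top2.png

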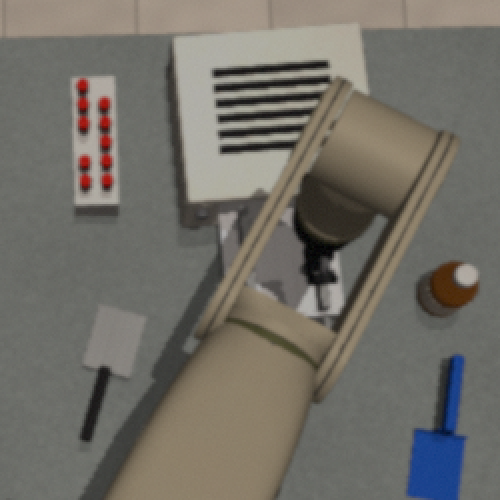

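```bash
python3 - <<'E'
from h import *
k=r.get_calibration("wrist")
for c in((235,122),(235,163),(255,437),(255,471),(700,122),(700,163),(712,437),(712,471),(748,163)):
    print(c,ray("wrist",(160+c[0]/2.5,100+c[1]/2.5),75,k).round(1))
E
```

```text
(235, 122) [ 532.2 -224.9   75. ]
(235, 163) [ 532.3 -236.5   75. ]
(255, 437) [ 539.3 -321.    75. ]
(255, 471) [ 539.5 -332.6   75. ]
(700, 122) [ 664.8 -216.9   75. ]
(700, 163) [ 666.5 -228.4   75. ]
(712, 437) [ 682.8 -312.8   75. ]
(712, 471) [ 684.6 -324.4   75. ]
(748, 163) [ 680.4 -227.6   75. ]
```

Rails: inner edges at crop rows 163 and 437, giving a rail width of 11.6 mm and a gap of 84–85 mm, which fits. The middle is ≈(601.5,-275.5) with yaw ≈3.45°. Next, over the lifter.

```bash
python3 - <<'E'
from h import *
rows((436,-21,200,180,0,-17))
E
```

```text
[0.2649, -0.131, 0.018, 0.0064, -0.0071, 1.9284]
```

```bash
python3 -m crank '[[[0.265,-0.131,0.018,0.0064,-0.007,1.928],[0.265,-0.131,0.018,0.0064,-0.007,1.928],[0.265,-0.131,0.018,0.0064,-0.007,1.928],[0.265,-0.131,0.018,0.0064,-0.007,1.928],[0.265,-0.131,0.018,0.0064,-0.007,1.928],[0.265,-0.131,0.018,0.0064,-0.007,1.928],[0.265,-0.131,0.018,0.0064,-0.007,1.928],[0.265,-0.131,0.018,0.0064,-0.007,1.928],[0.265,-0.131,0.018,0.0064,-0.007,1.928],[0.265,-0.131,0.018,0.0064,-0.007,1.928]]]' 0.4
python3 -m crank '[[[0,0,0,0,0,0]]]'
python3 - <<'E'
from h import *
p,W=cloud("wrist");cv2.imwrite("pics/w3.png",p);k=r.get_calibration("wrist");print(k['cam_to_world'][:3,3]);np.save("k3.npy",k,allow_pickle=True)
for t,z in(("lifter_grip",42),("lifter_tip",0),("lifter",0)):
    for q in r.landmark_of(t,"wrist")[:2]:print(t,q, ray("wrist",q['pixel'],z,k))
print(r.sense()['joint_pos'])
E
```

```text
time: 9.32
tool_pos: [435.4, -21.1, 199.8]
tcp_rot: [180.0, -0.0, -14.2]
ft_force: [-0.3, 0.1, 0.2]
finger_gap: 51.1
time: 9.45
tool_pos: [435.0, -21.4, 199.7]
tcp_rot: [180.0, -0.0, -14.1]
ft_force: [0.1, 0.8, 0.4]
finger_gap: 51.4
[507.97866819 -38.87650182 341.49093903]
lifter_grip {'pixel': [320.8, 219.1], 'conf': 0.7} [438.19151229 -18.72069829  42.        ]
lifter_tip {'pixel': [519.6, 325.5], 'conf': 0.95} [ 278.10050395 -177.92565104    0.        ]
lifter_tip {'pixel': [6.3, 391.9], 'conf': 0.68} [329.43759511 343.39010239   0.        ]
lifter {'pixel': [323.9, 175.6], 'conf': 0.92} [465.36544672 -27.99001055   0.        ]
[-9.52875593e+00 -1.80395248e+01  1.12505889e+02 -1.61541450e-02
  8.55150445e+01  9.44726709e+01]
```

View pics/w3.png

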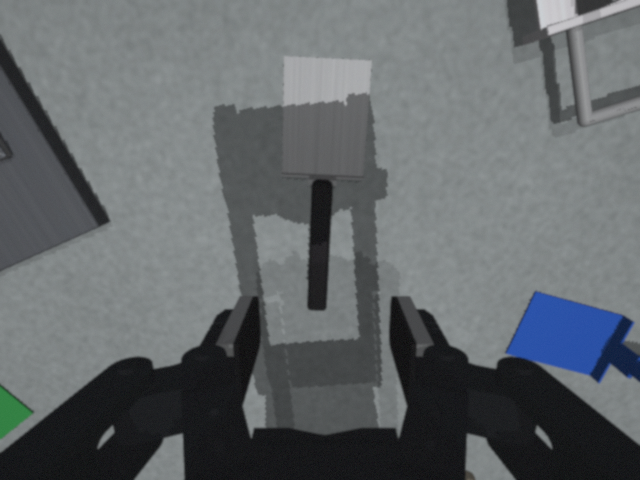

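Wrist view: real lifter with its handle from (322,182) to (317,308) and blade corners (285,57), (371,62), (282,177), (363,178).

```bash
python3 - <<'E'
from h import *
k=np.load("k3.npy",allow_pickle=True).item()
p=cv2.imread("pics/w3.png")
m=np.zeros((480,640),np.uint8);m[178:315,300:345]=(p.max(2)[178:315,300:345]<42)*255
c=max(cv2.findContours(m,cv2.RETR_EXTERNAL,cv2.CHAIN_APPROX_NONE)[0],key=cv2.contourArea)[:,0]
for z in(54,):
    xy=np.array([ray("wrist",q,z,k)[:2] for q in c]);print(rect(xy));b=cv2.boxPoints(rect(xy));print(b)
f=ray("wrist",(322,181),54,k);b=ray("wrist",(317,309),54,k);print(f,b,np.linalg.norm(f-b),np.degrees(np.arctan2(*(f-b)[1::-1])))
B=[ray("wrist",q,2,k) for q in((285,57),(371,62),(282,175),(363,176))]
B=np.array(B);print(B.round(1));t=B[:2].mean(0);h=B[2:].mean(0);print(t,h,np.linalg.norm(t-h),np.degrees(np.arctan2(*(t-h)[1::-1])), np.linalg.norm(B[0]-B[1]))
u=(t-h)/np.linalg.norm(t-h);print("grip from tip",t-122*u)
E
```

```text
((419.73553466796875, -12.816158294677734), (14.514702796936035, 103.83261108398438), 73.30574035644531)
[[367.92267   -4.853907]
 [467.37885  -34.681335]
 [471.5484   -20.77841 ]
 [372.09222    9.049019]]
[468.61839978 -27.40434889  54.        ] [369.20866431   1.74718924  54.        ] 103.59588641232003 -16.343580417913046
[[563.9 -20.8   2. ]
 [543.9 -86.3   2. ]
 [474.9   6.9   2. ]
 [457.1 -60.7   2. ]]
[553.9073007  -53.52790745   2.        ] [465.98693556 -26.91668264   2.        ] 91.8593919686241 -16.839708900515117 68.49609242078647
grip from tip [437.13878833 -18.1850932    2.        ]
```

```bash
python3 - <<'E'
from h import *
rows((438.5,-18.8,100,180,0,-16.7),(438.5,-18.8,23,180,0,-16.7))
E
```

```text
[0.0025, -0.0032, 0.0997, 0.0002, -0.0004, 0.0471]
[0.0025, -0.0032, 0.1767, 0.0002, -0.0004, 0.0471]
```

```bash
python3 -m crank '[[[0.0025,-0.0032,0.05,0,0,0.047],[0.0025,-0.0032,0.1,0,0,0.047],[0.0025,-0.0032,0.15,0,0,0.047],[0.0025,-0.0032,0.177,0,0,0.047],[0.0025,-0.0032,0.177,0,0,0.047]]]'
python3 -m crank '[[[0,0,0,0,0,0],[0,0,0,0,0,0],[0,0,0,0,0,0],[0,0,0,0,0,0]]]' 1 110
```

```text
time: 10.28
tool_pos: [436.0, -18.4, 20.5]
tcp_rot: [179.9, 0.3, -16.6]
ft_force: [0.2, 0.1, 0.7]
finger_gap: 50.9
time: 10.78
tool_pos: [437.3, -18.7, 22.3]
tcp_rot: [180.0, 0.1, -16.6]
ft_force: [-2.7, 0.1, 7.1]
finger_gap: 14.7
```

```bash
python3 - <<'E'
from h import *
W=np.load("top0.npy")
A=W[240:270,197:258].reshape(-1,3);print("strip z",np.nanmedian(A[:,2]),np.nanmean(A[:,2]))
A=W[180:300,265:310].reshape(-1,3);print("bench z",np.nanmedian(A[:,2]))
A=W[212:238,212:242].reshape(-1,3);print("tray z",np.nanmedian(A[:,2]))
p=cv2.imread("pics/top0.png")
cv2.imwrite("pics/wc.png",cv2.resize(p[185:285,175:275],None,fx=6,fy=6,interpolation=cv2.INTER_CUBIC))
rows((450,262,290,180,0,9.3))
E
```

```text
strip z 23.22340185555413 22.949104447878668
bench z 1.5165291619273376
tray z 31.690923651257435
[-0.0686, -0.2724, -0.2678, 0.0001, 0.0024, -0.4516]
```

View pics/wc.png

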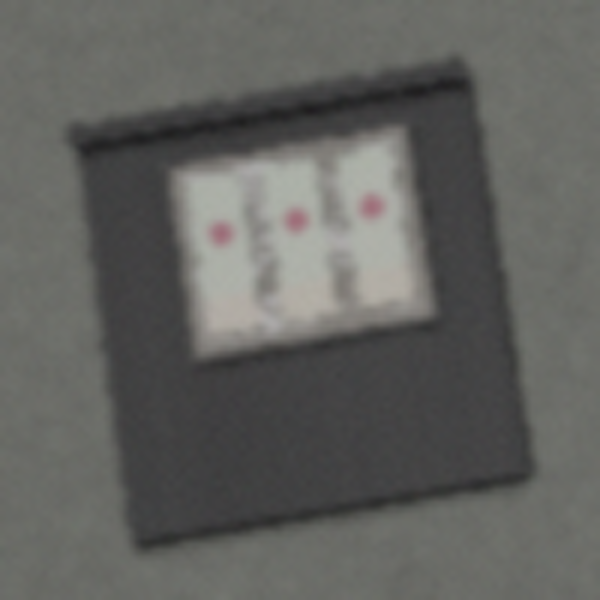

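The crop shows tray corners at (172,165), (408,125), (437,318), (197,360) and the warmer's near edge from (140,545) to (532,478). The stop bar is along the top.

```bash
python3 - <<'E'
from h import *
k=r.get_calibration("top")
f=lambda c,z:ray("top",(175+c[0]/6-.5,185+c[1]/6-.5),z,k)[:2]
T=[f(c,30) for c in((172,165),(408,125),(437,318),(197,360))]
N=[f(c,22) for c in((140,542),(533,476))]
S=[f(c,22) for c in((82,152),(470,88))]
for n,v in(("tray",T),("near",N),("stop",S)): print(n,np.round(v,1).tolist())
a=lambda v:np.degrees(np.arctan2(v[1],v[0]))
T=np.array(T);c=T.mean(0);print("tray c",c,"yaws",a(T[0]-T[3]),a(T[1]-T[2]),a(T[0]-T[1])-90,a(T[3]-T[2])-90, np.linalg.norm(T[0]-T[1]),np.linalg.norm(T[1]-T[2]))
N=np.array(N);print("near mid",N.mean(0),a(N[0]-N[1])-90,np.linalg.norm(N[0]-N[1]));S=np.array(S);print("stop mid",S.mean(0),a(S[0]-S[1])-90, np.linalg.norm(S.mean(0)-N.mean(0)),"axis",a(S.mean(0)-N.mean(0)))
E
```

```text
tray [[623.7, 337.1], [641.1, 225.2], [547.6, 210.6], [529.5, 323.2]]
near [[445.1, 349.6], [473.2, 166.0]]
stop [[632.9, 382.1], [660.9, 196.9]]
tray c [585.47427515 274.01799305] yaws 8.444716152831967 8.906899659331435 8.852802686079272 9.143639819178063 113.26783799875099 94.67314210608686
near mid [459.13453417 257.82292426] 8.721566913265264 185.72459336716548
stop mid [646.86105199 289.54243624] 8.593324407303726 190.38742851221136 axis 9.590489295239797
```

```bash
python3 -m crank '[[[0,0,-0.06,0,0,0],[-0.02,-0.08,-0.12,0,0,-0.1],[-0.069,-0.272,-0.268,0,0.0024,-0.452],[-0.069,-0.272,-0.268,0,0.0024,-0.452],[-0.069,-0.272,-0.268,0,0.0024,-0.452],[-0.069,-0.272,-0.268,0,0.0024,-0.452],[-0.069,-0.272,-0.268,0,0.0024,-0.452],[-0.069,-0.272,-0.268,0,0.0024,-0.452]]]'
python3 - <<'E'
from h import *
p,W=cloud("wrist");cv2.imwrite("pics/w4.png",p);k=r.get_calibration("wrist");np.save("k4.npy",k,allow_pickle=True)
s=r.sense();print(s['tool_pos'],s['tcp_rot'],s['ft_force'],s['wrist_torque'],k['cam_to_world'][:3,3])
for t,z in(("tray_center",26.5),("warmer_top",22)):
    for q in r.landmark_of(t,"wrist")[:2]:print(t,q, ray("wrist",q['pixel'],z,k))
E
```

```text
time: 11.78
tool_pos: [450.1, 264.0, 293.1]
tcp_rot: [-179.9, -0.3, 9.5]
ft_force: [-0.4, 0.1, -0.4]
finger_gap: 14.4
[449.65351091 262.44673302 291.342279  ] [-1.79990464e+02 -1.09962509e-01  9.43696325e+00] [ 0.11544029 -0.32663088 -1.56463899] [-0.03661345  0.06707239 -0.02752841] [523.61613896 274.78265237 433.28403373]
warmer_top {'pixel': [323.8, 340.8], 'conf': 0.41} [279.33378262 234.69603409  22.        ]
```

View pics/w4.png

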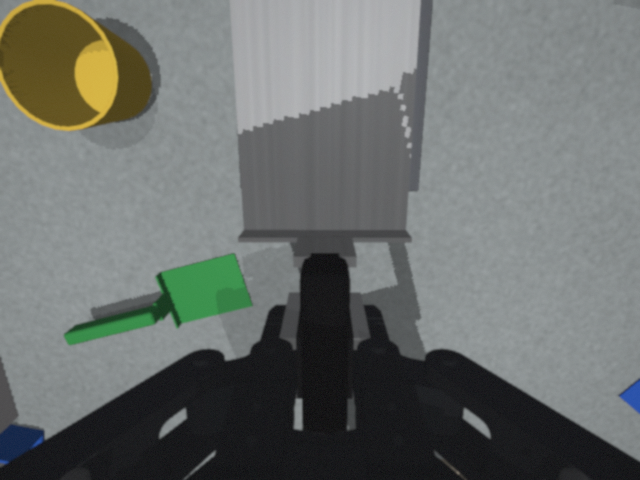

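The blade hides the tray from here. I'll shift sideways for one clear look.

```bash
python3 -m crank '[[[0.03,0.06,0,0,0,0],[0.03,0.12,0,0,0,0],[0.03,0.14,0,0,0,0],[0.03,0.14,0,0,0,0]]]'
python3 - <<'E'
from h import *
p,W=cloud("wrist");cv2.imwrite("pics/w5.png",p);k=r.get_calibration("wrist");np.save("k5.npy",k,allow_pickle=True);np.save("W5.npy",W)
s=r.sense();print(s['tool_pos'],s['tcp_rot'])
for t,z in(("tray_center",26.5),("warmer_top",22)):
    for q in r.landmark_of(t,"wrist")[:2]:print(t,q, ray("wrist",q['pixel'],z,k))
E
```

```text
time: 12.42
tool_pos: [501.0, 124.6, 288.3]
tcp_rot: [179.9, 0.2, 9.0]
ft_force: [-0.2, 0.4, -1.1]
finger_gap: 14.7
[500.90795595 125.97002577 288.52211602] [1.79960657e+02 1.60059263e-01 9.12132850e+00]
tray_center {'pixel': [182.7, 86.7], 'conf': 0.83} [585.50505486 277.26910621  26.5       ]
```

View pics/w5.png

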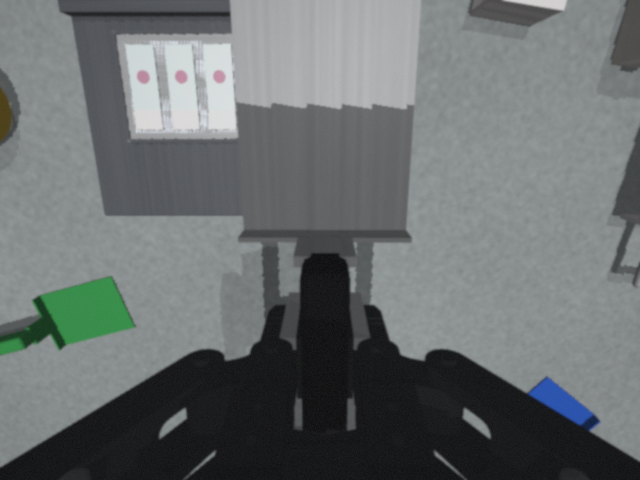

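Wrist view: tray left corners (118,35) and (130,139), near edge at row 139, warmer near-left corner (106,215), stop bar at row ~13.

```bash
python3 - <<'E'
from h import *
k=np.load("k5.npy",allow_pickle=True).item();W=np.load("W5.npy")
print("bench",np.nanmedian(W[230:260,150:220,2]),"strip",np.nanmedian(W[160:200,120:230,2]),"tray",np.nanmedian(W[50:130,140:228,2]))
a=lambda v:np.degrees(np.arctan2(v[1],v[0]))
f=lambda px,z:ray("wrist",px,z,k)[:2]
zt=22
fl,nl,nr,fr=f((118,35),zt+9),f((131,139),zt+6),f((238,138),zt+6),f((230,34.5),zt+9)
print(fl,nl,nr,fr,"side yaw",a(fl-nl),np.linalg.norm(fl-nl),"near yaw",a(nl-nr)-90,"far yaw",a(fl-fr)-90)
w1,w2,w3=f((106,215),zt),f((240,214.5),zt),f((77,13),zt)
print("warmer",w1,w2,a(w1-w2)-90,w3,a(w3-w1),np.linalg.norm(w3-w1))
for y in (9.0,):
    ux=np.array([np.cos(np.radians(y)),np.sin(np.radians(y))]);uy=np.array([-ux[1],ux[0]])
    print("tray c est",(fl+nl)/2-60*uy,"near mid",w1-95*uy, "tray near mid",nl-60*uy)
    print("along: near edge",w1@ux,"tray near",nl@ux,nr@ux,"tray far",fl@ux,"lat: warmer c",w1@uy-95,"tray c",(fl+nl)@uy/2-60)
E
```

```text
bench -0.706878032633881 strip 21.099886586966676 tray 30.029516543723958
[620.49473648 336.78059756] [528.54146221 324.86869286] [546.3578623  219.88738909] [637.22945834 235.27450787] side yaw 7.3811626487723085 92.72161627271493 near yaw 9.631907694349124 far yaw 9.361811250853847
warmer [444.16934639 352.70926548] [467.34111411 211.48334094] 9.317832541635042 [634.05556804 378.82734048] 7.831658680998224 191.67402279350023
tray c est [583.90416725 271.56334477] near mid [459.03062057 258.87887313] tray near mid [537.92753011 265.60739242]
along: near edge 493.87676994073973 tray near 572.8548999169018 574.0292564699084 tray far 665.5395092412537 lat: warmer c 183.88343504702374 tray c 176.8772133240096
```

```bash
python3 - <<'E'
from h import *
rows((393.5,242.8,75,180,1.5,9.1))
E
```

```text
[-0.0869, -0.1312, 0.214, 0.0006, -0.024, 0.0031]
```

```bash
python3 -m crank '[[[-0.05,-0.05,0.04,0,-0.024,0.003],[-0.087,-0.1,0.08,0,-0.024,0.003],[-0.087,-0.131,0.13,0,-0.024,0.003],[-0.087,-0.131,0.18,0,-0.024,0.003],[-0.087,-0.131,0.214,0,-0.024,0.003],[-0.087,-0.131,0.214,0,-0.024,0.003],[-0.087,-0.131,0.214,0,-0.024,0.003]]]'
python3 - <<'E'
from h import *
s=r.sense();print(s['ft_force'],s['wrist_torque'])
rows((393.5,242.8,50,180,1.5,9.1))
for c in("wrist","scene","top"):
    p,W=cloud(c);cv2.imwrite(f"pics/{c}6.png",p if c!="scene" else cv2.resize(p[200:380,280:520],None,fx=3,fy=3))
E
```

```text
time: 13.45
tool_pos: [394.3, 243.4, 76.8]
tcp_rot: [180.0, 1.4, 9.1]
ft_force: [0.5, -0.2, -0.7]
finger_gap: 14.4
[ 0.49415075 -0.15841484 -0.68188195] [ 0.00263277  0.032693   -0.01891328]
[-0.0003, 0.0004, 0.0268, 0.0001, -0.0019, 0.0007]
```

View pics/scene6.png

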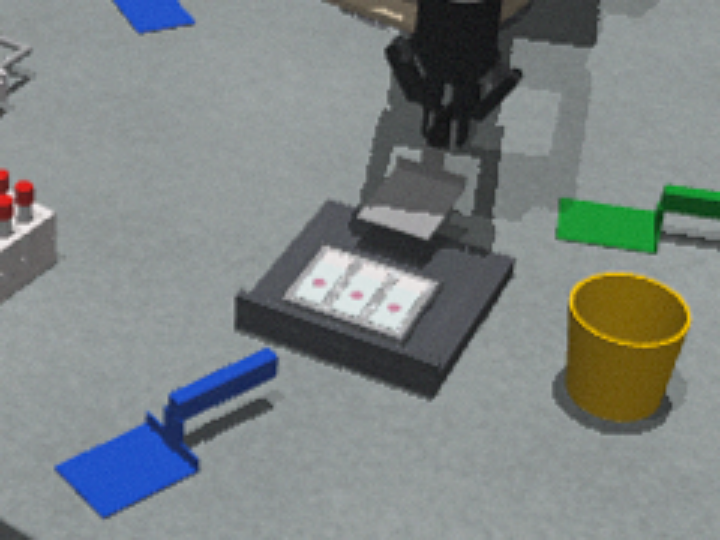

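View pics/wrist6.png

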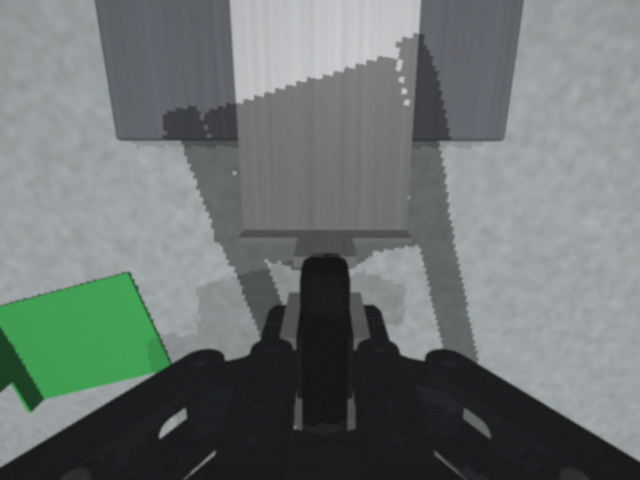

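```bash
python3 -m crank '[[[0,0,0.012,0,0,0],[0,0,0.022,0,0,0],[0,0,0.026,0,0,0],[0,0,0.026,0,0,0]]]'
```

```text
time: 14.1
tool_pos: [394.2, 243.0, 50.8]
tcp_rot: [-180.0, 1.3, 9.1]
ft_force: [-0.0, -0.6, -1.3]
finger_gap: 14.3
```

```bash
python3 -m crank '[[[0,0,0.001,0,0,0],[0,0,0.002,0,0,0],[0,0,0.002,0,0,0]]]'; python3 -m crank '[[[0,0,0.001,0,0,0],[0,0,0.002,0,0,0],[0,0,0.002,0,0,0]]]'
```

```text
time: 14.48
tool_pos: [394.2, 243.0, 48.9]
tcp_rot: [-180.0, 1.3, 9.1]
ft_force: [0.1, 0.2, -0.3]
finger_gap: 14.7
time: 14.85
tool_pos: [394.1, 243.0, 46.8]
tcp_rot: [-180.0, 1.3, 9.1]
ft_force: [-0.2, -1.3, -1.7]
finger_gap: 14.1
```

```bash
python3 -m crank '[[[0,0,0.001,0,0,0],[0,0,0.002,0,0,0],[0,0,0.002,0,0,0]]]'
```

```text
time: 15.22
tool_pos: [394.2, 243.2, 45.3]
tcp_rot: [-180.0, 1.3, 9.1]
ft_force: [-4.3, -1.5, 6.7]
finger_gap: 14.5
```

```bash
python3 -m crank '[[[0,0,0.001,0,0,0],[0,0,0.002,0,0,0],[0,0,0.002,0,0,0]]]'; python3 -c "
from h import *
print(r.sense()['wrist_torque'])"
```

```text
time: 15.6
tool_pos: [394.5, 243.5, 44.4]
tcp_rot: [-180.0, 1.3, 9.1]
ft_force: [-8.0, -2.6, 11.9]
finger_gap: 14.4
[-0.25447975  0.04486117 -0.12588099]
```

```bash
python3 -m crank '[[[0.006,0,0.001,0,0,0],[0.013,0,0.0008,0,0,0],[0.020,0,0.0006,0,0,0],[0.027,0,0.0004,0,0,0],[0.034,0,0.0003,0,0,0],[0.034,0,0.0003,0,0,0]]]'
```

```text
time: 16.35
tool_pos: [429.3, 249.5, 44.6]
tcp_rot: [-179.9, 1.2, 9.1]
ft_force: [-2.3, -0.5, 8.2]
finger_gap: 14.1
```

```bash
python3 -m crank '[[[0.006,0,0.0007,0,0,0],[0.012,0,0.0006,0,0,0],[0.018,0,0.0005,0,0,0],[0.024,0,0.0003,0,0,0],[0.030,0,0.0002,0,0,0]]]'
```

```text
time: 16.98
tool_pos: [459.1, 254.6, 44.6]
tcp_rot: [-179.9, 1.1, 9.1]
ft_force: [-7.4, -1.2, 7.9]
finger_gap: 14.6
```

```bash
python3 - <<'E'
from h import *
for c in("top","scene"):
    p,W=cloud(c);cv2.imwrite(f"pics/{c}7.png",cv2.resize(p[150:310,120:320],None,fx=3,fy=3) if c=="top" else cv2.resize(p[200:380,280:520],None,fx=3,fy=3))
E
```

```text
(no output)
```

View pics/scene7.png

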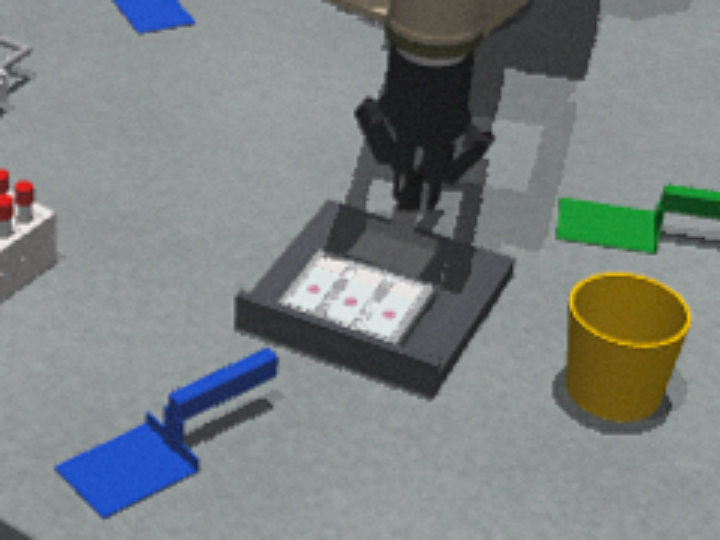

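The blade is under the tray, which has moved up to the stop bar. Continue.

```bash
python3 -m crank '[[[0.006,0,0.0007,0,0,0],[0.012,0,0.0006,0,0,0],[0.018,0,0.0005,0,0,0],[0.024,0,0.0003,0,0,0],[0.030,0,0.0002,0,0,0]]]'
```

```text
time: 17.7
tool_pos: [489.3, 259.8, 44.7]
tcp_rot: [-179.9, 1.1, 9.1]
ft_force: [-8.5, -0.5, 8.7]
finger_gap: 14.7
```

```bash
python3 -m crank '[[[0.006,0,0.0005,0,0,0],[0.012,0,0.0004,0,0,0],[0.018,0,0.0003,0,0,0],[0.020,0,0.0002,0,0,0]]]'
```

```text
time: 18.2
tool_pos: [509.2, 263.3, 44.8]
tcp_rot: [-179.9, 1.1, 9.2]
ft_force: [-6.4, -0.3, 7.9]
finger_gap: 14.3
```

```bash
python3 -m crank '[[[0.003,0,0.0005,0,0,0],[0.006,0,0.0004,0,0,0],[0.007,0,0.0004,0,0,0]]]'; python3 -m crank '[[[0.001,0,0.0004,0,0,0],[0.002,0,0.0004,0,0,0],[0.002,0,0.0004,0,0,0]]]'
```

```text
time: 18.58
tool_pos: [515.9, 264.7, 44.8]
tcp_rot: [-179.9, 1.1, 9.2]
ft_force: [-8.1, -0.8, 7.6]
finger_gap: 14.7
time: 18.95
tool_pos: [516.6, 265.0, 44.8]
tcp_rot: [-179.9, 1.3, 9.2]
ft_force: [-11.9, -2.1, 10.2]
finger_gap: 14.1
```

```bash
python3 - <<'E'
from h import *
p,W=cloud("wrist");cv2.imwrite("pics/w8.png",p)
p,W=cloud("scene");cv2.imwrite("pics/s8.png",cv2.resize(p[220:340,340:460],None,fx=5,fy=5,interpolation=cv2.INTER_CUBIC))
E
```

```text
(no output)
```

View pics/w8.png

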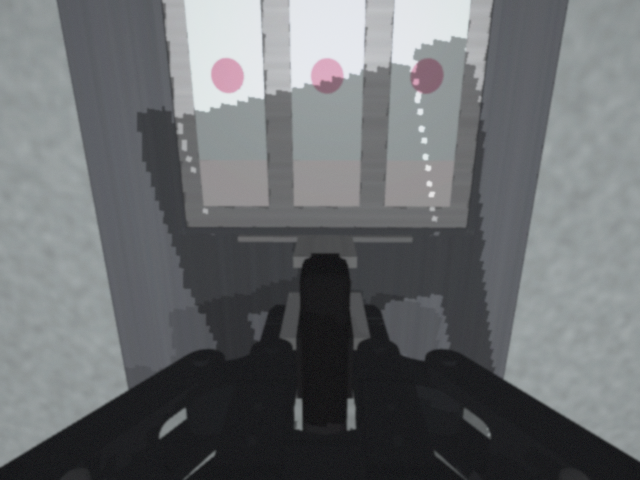

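View pics/s8.png

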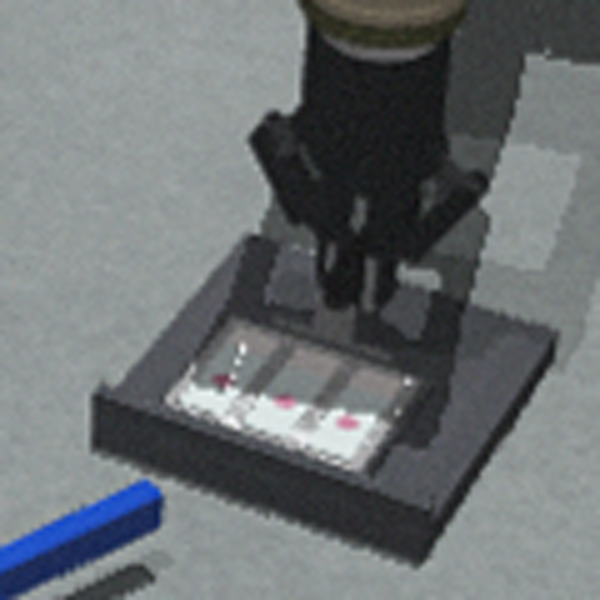

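```bash
python3 -m crank '[[[0.001,0,0.0002,0,0,0],[0.003,0,0.0002,0,0,0],[0.004,0,0.0002,0,0,0]]]'
```

```text
time: 19.42
tool_pos: [516.5, 265.0, 44.5]
tcp_rot: [-179.9, 1.8, 9.2]
ft_force: [-16.9, -4.7, 6.8]
finger_gap: 14.3
```

Home: 17 N with no further motion. Now lift with the tip coming slightly up.

```bash
python3 -m crank '[[[-0.001,0,-0.001,0,0.015,0],[-0.002,0,-0.002,0,0.035,0],[-0.003,0,-0.005,0,0.055,0],[-0.003,0,-0.009,0,0.055,0],[-0.003,0,-0.014,0,0.055,0],[-0.003,0,-0.019,0,0.055,0],[-0.003,0,-0.025,0,0.055,0],[-0.003,0,-0.03,0,0.055,0]]]'
python3 - <<'E'
from h import *
s=r.sense();print(s['ft_force'],s['wrist_torque'],s['tcp_rot'])
p,W=cloud("wrist");cv2.imwrite("pics/w9.png",p)
p,W=cloud("scene");cv2.imwrite("pics/s9.png",cv2.resize(p[200:340,330:470],None,fx=4,fy=4,interpolation=cv2.INTER_CUBIC))
E
```

```text
time: 20.42
tool_pos: [514.7, 264.7, 75.1]
tcp_rot: [-179.9, -1.4, 9.2]
ft_force: [-0.7, -0.5, -1.1]
finger_gap: 14.1
[-0.65712932 -0.46698874 -1.0674403 ] [-0.04651241  0.21909032 -0.02617827] [-179.92722343   -1.39549752    9.21405791]
```

View pics/w9.png

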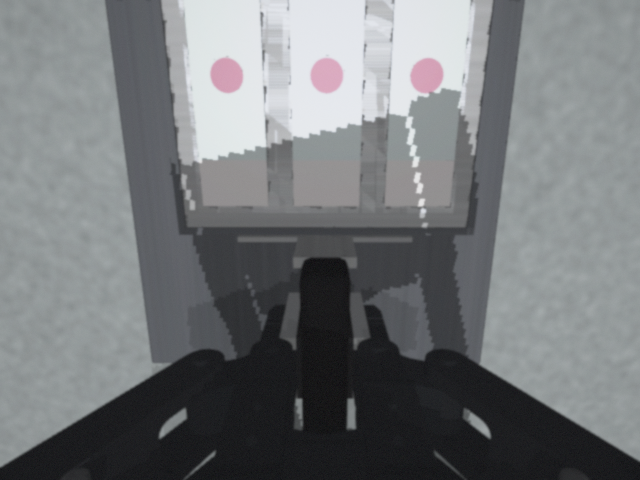

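View pics/s9.png

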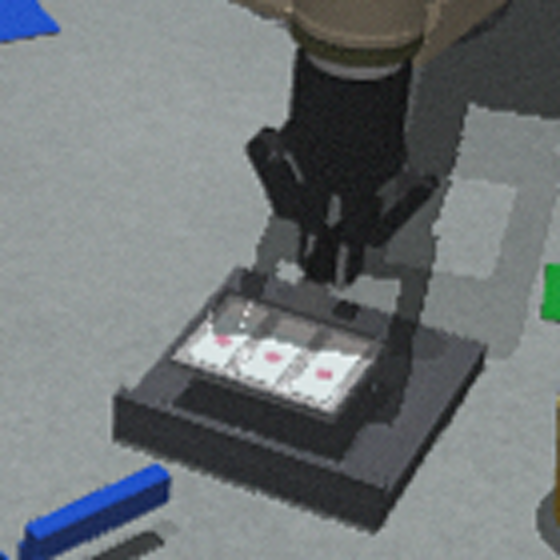

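```bash
python3 - <<'E'
from h import *
s=r.sense();print(s['tcp_rot'],s['tool_pos'])
p,W=cloud("wrist")
def plane(A):
    A=A.reshape(-1,3);A=A[~np.isnan(A).any(1)]
    for _ in range(3):
        c,*_=np.linalg.lstsq(np.c_[A[:,:2]-A[:,:2].mean(0),np.ones(len(A))],A[:,2],rcond=None)
        e=A[:,2]-np.c_[A[:,:2]-A[:,:2].mean(0),np.ones(len(A))]@c
        A=A[abs(e)<2.5*e.std()]
    y=np.radians(9.2);g=c[:2]
    return len(A),e.std().round(2),"slope along deg",np.degrees(g@[np.cos(y),np.sin(y)]).round(2),"lat",np.degrees(g@[-np.sin(y),np.cos(y)]).round(2),"z",c[2].round(1)
print("tray",plane(W[5:205,195:460]))
L=np.concatenate([W[10:330,125:150].reshape(-1,3),W[10:330,490:505].reshape(-1,3)]);print("warmer",plane(L))
L=np.concatenate([W[10:330,10:90].reshape(-1,3),W[10:330,550:630].reshape(-1,3)]);print("bench",plane(L))
E
```

```text
[-179.9124104   -1.4558388    9.2149272] [515.13553243 264.85354035  75.51523983]
tray (51773, np.float64(0.74), 'slope along deg', np.float64(2.66), 'lat', np.float64(0.01), 'z', np.float64(66.4))
warmer (12072, np.float64(6.67), 'slope along deg', np.float64(8.89), 'lat', np.float64(0.23), 'z', np.float64(13.8))
bench (50013, np.float64(0.62), 'slope along deg', np.float64(0.03), 'lat', np.float64(-0.04), 'z', np.float64(-1.3))
```

Tray is on the lifter. The plane fit gives it 2.7° tip-up at tool pitch -1.46°, so level is at pitch ≈ +1.2°. I carry with a slight tip-up.

```bash
python3 - <<'E'
from h import *
rows((515,264.8,180,180,0.2,9.2),(519,0,180,180,0.2,6),(521.6,-280.3,180,180,0.2,3.45))
E
```

```text
[0.0028, -0.0002, -0.1049, -0.0014, -0.0283, 0.0003]
[-0.0357, 0.2618, -0.1062, -0.0019, -0.0282, 0.0561]
[-0.078, 0.5389, -0.1077, -0.0024, -0.0282, 0.1007]
```

```bash
python3 -m crank '[[[0,0,-0.01,0,-0.007,0],[0,0,-0.025,0,-0.014,0],[0,0,-0.045,0,-0.021,0],[0,0,-0.065,0,-0.028,0],[-0.001,0.005,-0.08,0,-0.028,0.002],[-0.003,0.02,-0.092,0,-0.028,0.006],[-0.006,0.04,-0.1,0,-0.028,0.011],[-0.009,0.065,-0.104,0,-0.028,0.017],[-0.012,0.085,-0.105,0,-0.028,0.022],[-0.013,0.095,-0.105,0,-0.028,0.023]]]'
python3 - <<'E'
from h import *
s=r.sense();print(s['wrist_torque'])
rows((521.6,-280.3,180,180,0.2,3.45))
E
```

```text
time: 21.82
tool_pos: [514.5, 166.5, 179.2]
tcp_rot: [-179.9, 0.2, 7.8]
ft_force: [-0.1, 0.1, -2.6]
finger_gap: 14.5
[-0.05298062  0.12312259 -0.00367067]
[-0.0536, 0.4436, -0.0012, -0.0012, 0.0003, 0.0758]
```

```bash
python3 -m crank '[[[-0.001,0.01,-0.001,0,0,0.002],[-0.003,0.025,-0.001,0,0,0.004],[-0.006,0.05,-0.001,0,0,0.008],[-0.01,0.08,-0.001,0,0,0.013],[-0.013,0.11,-0.001,0,0,0.019],[-0.017,0.14,-0.001,0,0,0.024],[-0.021,0.17,-0.001,0,0,0.029],[-0.024,0.198,-0.001,0,0,0.034],[-0.026,0.218,-0.001,0,0,0.038],[-0.027,0.228,-0.001,0,0,0.04]]]'
python3 - <<'E'
from h import *
rows((521.6,-280.3,180,180,0.2,3.45))
E
```

```text
time: 23.08
tool_pos: [518.5, -64.2, 179.9]
tcp_rot: [-179.9, 0.2, 5.4]
ft_force: [0.4, 0.3, -2.6]
finger_gap: 14.7
[-0.0174, 0.2154, -0.0003, -0.0011, 0.0006, 0.0349]
```

```bash
python3 -m crank '[[[-0.001,0.01,0,0,0,0.002],[-0.003,0.025,0,0,0,0.004],[-0.005,0.05,0,0,0,0.008],[-0.007,0.08,0,0,0,0.013],[-0.009,0.11,0,0,0,0.019],[-0.011,0.14,0,0,0,0.024],[-0.014,0.17,0,0,0,0.029],[-0.016,0.195,0,0,0,0.033],[-0.017,0.21,0,0,0,0.035],[-0.0174,0.2154,0,0,0,0.035]]]'
python3 - <<'E'
from h import *
p,W=cloud("wrist");cv2.imwrite("pics/w10.png",p)
p,W=cloud("scene");cv2.imwrite("pics/s10.png",p)
s=r.sense();print(s['tool_pos'],s['tcp_rot'])
rows((521.6,-280.3,120,180,1.2,3.45))
E
```

```text
time: 24.32
tool_pos: [521.6, -280.9, 179.5]
tcp_rot: [-179.9, 0.2, 3.4]
ft_force: [-0.3, 0.7, -2.8]
finger_gap: 14.5
[ 521.66009862 -280.31328933  179.56591473] [-179.91619882    0.24516498    3.43824782]
[0.0002, 0.0001, 0.0596, -0.0015, -0.0167, -0.0002]
```

View pics/w10.png

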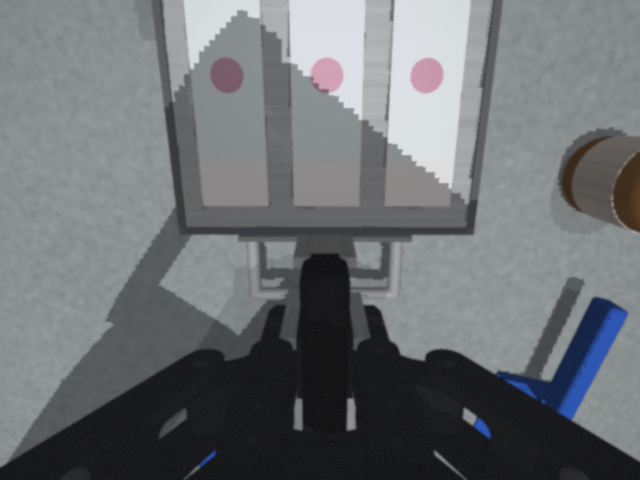

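View pics/s10.png

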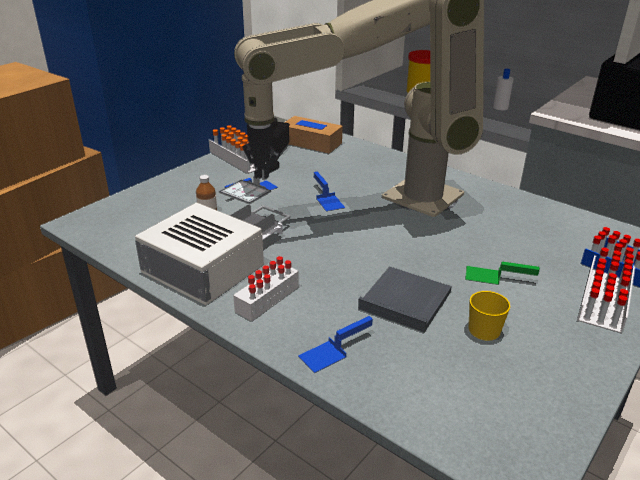

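Tray is held square; the bow handle's arms at columns 250 and 400 centre on the lifter (325), so lateral alignment is good. Lower to a hover and check level.

```bash
python3 -m crank '[[[0,0,0.008,0,-0.004,0],[0,0,0.02,0,-0.008,0],[0,0,0.035,0,-0.012,0],[0,0,0.05,0,-0.0165,0],[0,0,0.06,0,-0.0165,0],[0,0,0.065,0,-0.0165,0],[0,0,0.065,0,-0.0165,0]]]'
cat >> h.py <<'E'
def plane(A,yaw):
    A=A.reshape(-1,3);A=A[~np.isnan(A).any(1)]
    for _ in range(4):
        M=np.c_[A[:,:2]-A[:,:2].mean(0),np.ones(len(A))]
        c,*_=np.linalg.lstsq(M,A[:,2],rcond=None)
        e=A[:,2]-M@c; A=A[abs(e)<2.5*e.std()]
    y=np.radians(yaw);g=c[:2]
    return len(A),"slope along",np.degrees(g@[np.cos(y),np.sin(y)]).round(2),"lat",np.degrees(g@[-np.sin(y),np.cos(y)]).round(2),"z",c[2].round(1),"at",A[:,:2].mean(0).round(0)
E
python3 - <<'E'
from h import *
s=r.sense();print(s['tool_pos'],s['tcp_rot'])
p,W=cloud("wrist");cv2.imwrite("pics/w11.png",p)
print("tray",plane(W[5:205,195:460],3.45))
k=r.get_calibration("wrist")
# tray near corners at top z from measured plane
z=plane(W[5:205,195:460],3.45)[5]
for px in((182,232),(471,232),(327,75)): print(px,ray("wrist",px,z,k).round(1))
E
```

```text
time: 25.3
tool_pos: [521.3, -280.2, 114.3]
tcp_rot: [-179.9, 1.2, 3.4]
ft_force: [0.7, 0.2, -3.1]
finger_gap: 14.4
[ 521.26800985 -280.18397879  114.26813853] [-179.89980424    1.20787605    3.4366171 ]
tray (51784, 'slope along', np.float64(0.09), 'lat', np.float64(0.01), 'z', np.float64(102.6), 'at', array([ 602., -276.]))Traceback (most recent call last):
  File "<stdin>", line 8, in <module>
  File "h.py", line 16, in ray
    return T[:3,3]+v*(z-T[2,3])/v[2]
                      ~^~~~~~~
numpy._core._exceptions._UFuncNoLoopError: ufunc 'subtract' did not contain a loop with signature matching types (dtype('<U1'), dtype('float64')) -> None
```

View pics/w11.png

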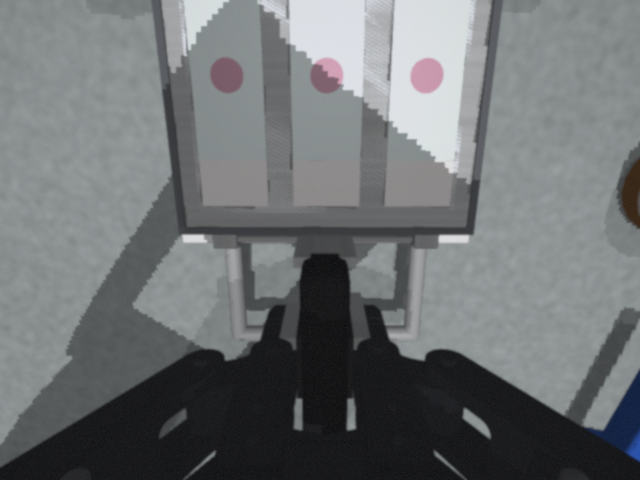

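Level within 0.1°. The rail ends at columns 225 and 427 centre on 326, matching the tray. Check along-x.

```bash
python3 - <<'E'
from h import *
k=r.get_calibration("wrist")
a=ray("wrist",(182,230),103,k);b=ray("wrist",(472,230),103,k);m=(a+b)/2
print(a,b,np.linalg.norm(a-b),"yaw",np.degrees(np.arctan2(a[1]-b[1],a[0]-b[0]))-90,"centre",m[:2]+50*np.array([.998,.06]))
c=ray("wrist",(213,237),75,k);d=ray("wrist",(439,237),75,k);m=(c+d)/2;print("rails front",c,d,m[:2]+67*np.array([.998,.06]))
E
```

```text
[ 551.3440424  -220.65709366  103.        ] [ 558.39107065 -337.90877793  103.        ] 117.46326264580706 yaw 3.4394377182413365 centre [ 604.76755652 -276.28293579]
rails front [ 539.83563405 -225.28134243   75.        ] [ 546.37740331 -334.10026489   75.        ] [ 609.97251868 -275.67080366]
```

```bash
python3 -m crank '[[[0,0,0.005,0,0,0],[0,0,0.01,0,0,0],[0,0,0.014,0,0,0],[0,0,0.016,0,0,0],[0,0,0.017,0,0,0],[0,0,0.018,0,0,0],[0,0,0.019,0,0,0],[0,0,0.020,0,0,0],[0,0,0.021,0,0,0],[0,0,0.022,0,0,0]]]'
```

```text
time: 26.6
tool_pos: [521.2, -280.5, 93.0]
tcp_rot: [-179.9, 1.2, 3.4]
ft_force: [-0.9, -0.2, 0.1]
finger_gap: 14.8
```

```bash
python3 -m crank '[[[0,0,0.001,0,0,0],[0,0,0.002,0,0,0],[0,0,0.003,0,0,0],[0,0,0.004,0,0,0],[0,0,0.005,0,0,0],[0,0,0.005,0,0,0]]]'
python3 - <<'E'
from h import *
p,W=cloud("wrist");cv2.imwrite("pics/w12.png",p);print("tray",plane(W[5:190,195:460],3.45))
p,W=cloud("scene");cv2.imwrite("pics/s12.png",cv2.resize(p[160:300,150:320],None,fx=4,fy=4,interpolation=cv2.INTER_CUBIC))
E
```

```text
time: 27.35
tool_pos: [521.1, -280.5, 87.9]
tcp_rot: [-179.9, 1.2, 3.4]
ft_force: [-0.8, 0.3, -1.9]
finger_gap: 14.5
tray (47880, 'slope along', np.float64(-0.01), 'lat', np.float64(-0.04), 'z', np.float64(83.1), 'at', array([ 604., -276.]))
```

View pics/w12.png

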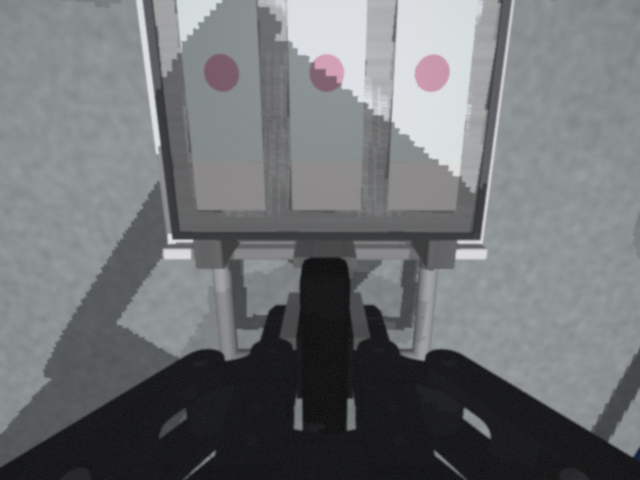

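View pics/s12.png

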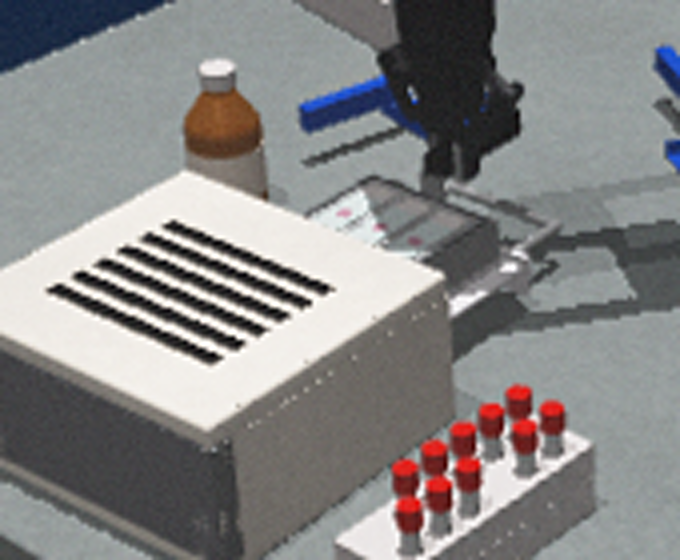

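Tray rests level on both rails (top at z≈83, slopes <0.05°), and the blade is ~7 mm below it. Draw out.

```bash
python3 -m crank '[[[-0.005,0,0.0005,0,0,0],[-0.015,0,0.001,0,0,0],[-0.03,0,0.001,0,0,0],[-0.045,0,0.0015,0,0,0],[-0.06,0,0.0015,0,0,0],[-0.075,0,0.002,0,0,0],[-0.09,0,0.002,0,0,0],[-0.105,0,0.002,0,0,0],[-0.12,0,0.0025,0,0,0],[-0.13,0,0.0025,0,0,0]]]'
python3 - <<'E'
from h import *
p,W=cloud("wrist");cv2.imwrite("pics/w13.png",p)
p,W=cloud("top");cv2.imwrite("pics/t13.png",p)
E
```

```text
time: 28.7
tool_pos: [390.3, -288.3, 88.1]
tcp_rot: [-179.9, 1.2, 3.4]
ft_force: [-0.2, -0.5, -1.5]
finger_gap: 14.4
```

View pics/w13.png

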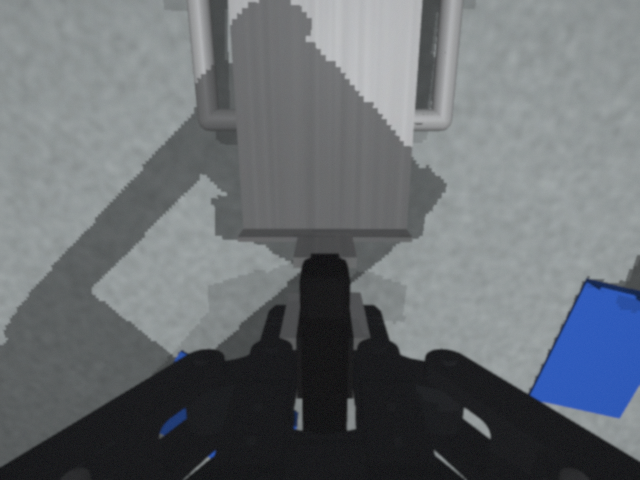

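View pics/t13.png

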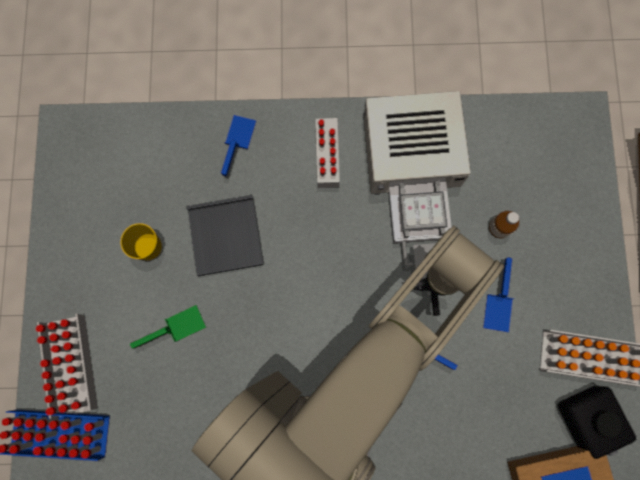

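Clear of the shelf; tray sits on the rails. Take the lifter back to its original free area.

```bash
python3 - <<'E'
from h import *
rows((390,-288,160,180,1.2,3.4),(437,-15,150,180,1.2,0),(437,-15,40,180,1.2,0))
E
```

```text
[-0.0018, -0.0005, -0.0719, -0.001, -0.0007, -0.0002]
[0.0614, -0.2702, -0.0629, 0.0002, -0.0006, 0.0591]
[0.0636, -0.2701, 0.0471, 0.0002, -0.0006, 0.0591]
```

```bash
python3 -m crank '[[[-0.002,0,-0.035,0,0,0],[-0.002,0,-0.072,0,0,0],[0.015,-0.05,-0.07,0,0,0.01],[0.03,-0.1,-0.068,0,0,0.02],[0.04,-0.15,-0.066,0,0,0.03],[0.05,-0.2,-0.065,0,0,0.045],[0.06,-0.25,-0.063,0,0,0.059],[0.0614,-0.27,-0.063,0,0,0.059],[0.062,-0.27,-0.01,0,0,0.059],[0.063,-0.27,0.03,0,0,0.059]]]'
python3 - <<'E'
from h import *
rows((437,-15,24,180,1.2,0))
E
```

```text
time: 30.05
tool_pos: [436.9, -14.4, 56.0]
tcp_rot: [180.0, 1.1, 0.1]
ft_force: [0.2, -0.8, -1.7]
finger_gap: 14.7
[0.0007, 0.0006, 0.032, 0.0001, -0.0014, 0.0015]
```

```bash
python3 -m crank '[[[0,0,0.015,0,0,0],[0,0,0.026,0,0,0],[0,0,0.030,0,0,0],[0,0,0.031,0,0,0],[0,0,0.032,0,0,0],[0,0,0.033,0,0,0]]]'
```

```text
time: 30.8
tool_pos: [436.8, -14.5, 23.6]
tcp_rot: [180.0, 1.0, 0.1]
ft_force: [-0.7, 0.0, -2.0]
finger_gap: 14.5
```

```bash
python3 -m crank '[[[0,0,0.001,0,0,0],[0,0,0.0015,0,0,0],[0,0,0.0015,0,0,0]]]'
```

```text
time: 31.18
tool_pos: [436.9, -14.5, 22.2]
tcp_rot: [180.0, 1.0, 0.1]
ft_force: [-0.6, 0.0, -0.6]
finger_gap: 14.4
```

```bash
python3 -m crank '[[[0,0,0.0005,0,0,0],[0,0,0.001,0,0,0],[0,0,0.001,0,0,0]]]'
```

```text
time: 31.55
tool_pos: [436.9, -14.6, 22.1]
tcp_rot: [180.0, 1.1, 0.1]
ft_force: [-7.4, 0.3, 13.1]
finger_gap: 14.6
```

```bash
python3 -m crank '[[[0,0,0,0,0,0],[0,0,0,0,0,0],[0,0,0,0,0,0],[0,0,0,0,0,0],[0,0,0,0,0,0]]]' 0.4 40
python3 -m crank '[[[0,0,-0.03,0,0,0],[0,0,-0.08,0,0,0],[0,0,-0.14,0,0,0],[0,0,-0.19,0,0,0],[0,0,-0.19,0,0,0]]]'
python3 - <<'E'
from h import *
rows((300,250,300,180,0,45))
p,W=cloud("wrist");cv2.imwrite("pics/w14.png",p)
E
```

```text
time: 32.17
tool_pos: [436.9, -14.5, 22.0]
tcp_rot: [180.0, 1.1, 0.1]
ft_force: [0.0, 0.0, -0.2]
finger_gap: 51.4
time: 32.8
tool_pos: [443.3, -14.9, 217.1]
tcp_rot: [179.9, 0.5, 0.1]
ft_force: [0.6, 0.2, 0.1]
finger_gap: 51.3
[-0.1437, -0.265, -0.0819, -0.0021, 0.0098, -0.7838]
```

View pics/w14.png

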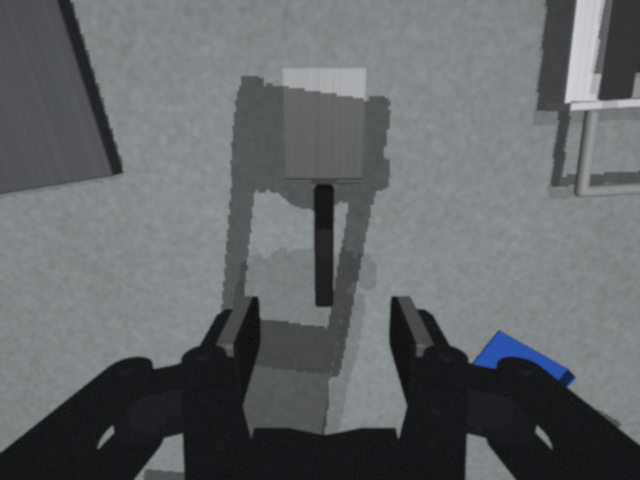

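Lifter lies flat on the bench. One final look at the tray.

```bash
python3 -m crank '[[[0,0.02,-0.06,0,0,0.05],[0.03,0.08,-0.1,0,0,0.05],[0.06,0.14,-0.1,0,0.01,0.05],[0.08,0.2,-0.1,0,0.01,-0.055],[0.1,0.25,-0.1,0,0.01,-0.055],[0.11,0.262,-0.1,0,0.01,-0.055],[0.11,0.262,-0.1,0,0.01,-0.055]]]'
python3 - <<'E'
from h import *
p,W=cloud("wrist");cv2.imwrite("pics/w15.png",p);np.save("k15.npy",r.get_calibration("wrist"),allow_pickle=True);np.save("W15.npy",W)
p,W=cloud("scene");cv2.imwrite("pics/s15.png",p)
E
```

```text
time: 33.72
tool_pos: [553.1, -277.8, 309.2]
tcp_rot: [-179.9, 0.5, 3.1]
ft_force: [1.0, 0.5, -0.3]
finger_gap: 51.2
```

View pics/w15.png

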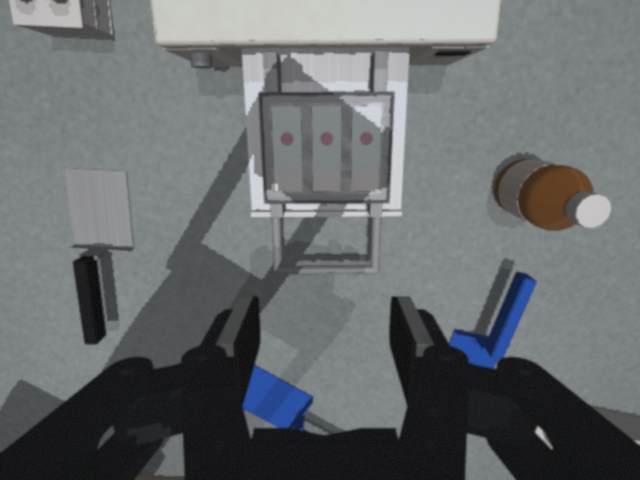

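View pics/s15.png

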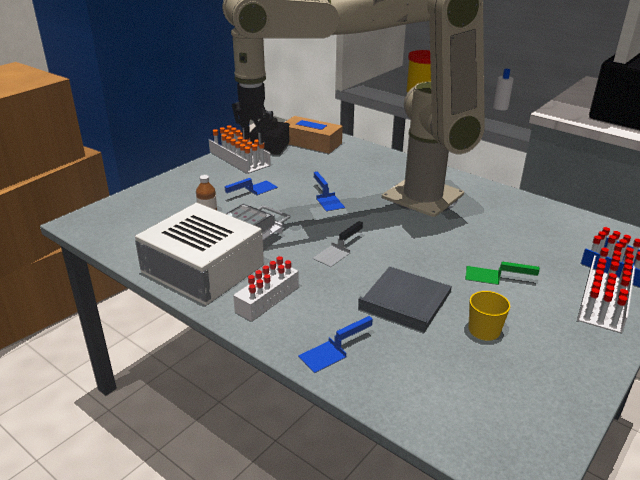

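```bash
python3 - <<'E'
from h import *
k=np.load("k15.npy",allow_pickle=True).item();W=np.load("W15.npy")
print(plane(W[100:195,272:385],3.45))
f=lambda p,z:ray("wrist",p,z,k)[:2]
T=np.array([f(p,82) for p in((260,94),(393,94),(390,202),(265,202))]);print(T.round(1).tolist(),T.mean(0))
print("yaw",np.degrees(np.arctan2(*(T[0]-T[1])[::-1]))-90,np.degrees(np.arctan2(*(T[3]-T[2])[::-1]))-90)
fr=np.array([f(p,75) for p in((272,205),(383,205))]);print("rail front mid+67",fr.mean(0)+67*np.array([.998,.06]))
b=f((328,267),40);print("bar",b)
s=r.sense();print(s['time'])
E
```

```text
(10524, 'slope along', np.float64(0.03), 'lat', np.float64(0.04), 'z', np.float64(83.7), 'at', array([ 605., -276.]))
[[647.3, -213.7], [653.8, -331.2], [557.0, -338.8], [550.4, -219.2]] [ 602.12636225 -275.72703061]
yaw 3.16270414209815 3.1877347971260264
rail front mid+67 [ 616.14041885 -275.24520999]
bar [ 471.06068552 -284.5637238 ]
33.825
```

The bar reads 471 here versus 465 before, so I'm checking whether the shelf moved.

```bash
python3 - <<'E'
from h import *
p,d=r.snapshot("wrist");k=r.get_calibration("wrist");print(r.sense()['tool_pos'])
cv2.imwrite("pics/w16.png",cv2.resize(p[30:290,230:430],None,fx=3,fy=2.3,interpolation=cv2.INTER_CUBIC))
for t,z in(("shelf_handle",35),("shelf_rails",75),("tray_center",79.5)):
    for q in r.landmark_of(t,"wrist")[:2]:print(t,q,ray("wrist",q['pixel'],z,k))
p,d=r.snapshot("top")
for t,z in(("shelf_handle",35),("shelf_rails",75),("tray_center",79.5)):
    for q in r.landmark_of(t,"top")[:2]:print("top",t,q,ray("top",q['pixel'],z))
E
```

```text
[ 553.16008598 -275.4544473   311.50133072]
shelf_handle {'pixel': [331.5, 269.8], 'conf': 0.95} [ 466.12917742 -288.28599201   35.        ]
tray_center {'pixel': [328.8, 152.6], 'conf': 0.92} [ 600.32064153 -276.63598532   79.5       ]
top tray_center {'pixel': [420.1, 209.8], 'conf': 0.79} [ 606.52106298 -268.88447742   79.5       ]
top tray_center {'pixel': [329.0, 263.3], 'conf': 0.68} [462.8009301  -17.73516318  79.5       ]
```

View pics/w16.png

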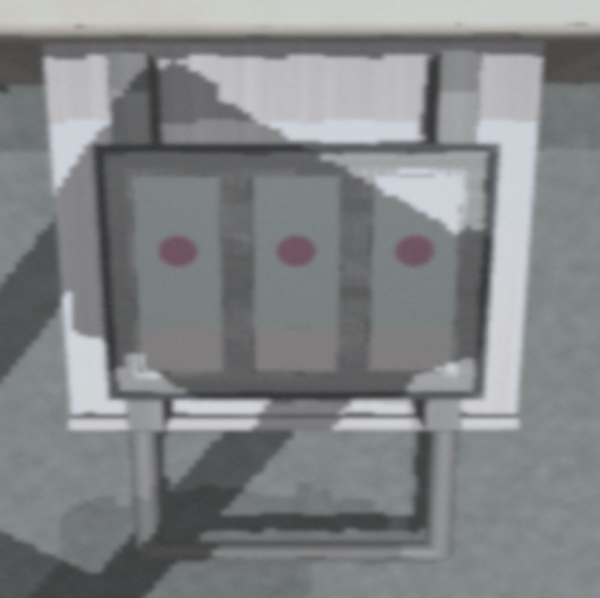

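```bash
python3 - <<'E'
from h import *
k=r.get_calibration("wrist")
f=lambda u,v,z:ray("wrist",(230+u/3-.3,30+v/2.3-.3),z,k)
print("rail front",f(290,430,75),"panel top?",f(290,415,48),"tray near",f(290,397,80),"tray far",f(295,147,82),"cab front top",f(290,38,125),"bar",f(290,550,37))
E
```

```text
rail front [ 538.46235504 -278.94951636   75.        ] panel top? [ 539.10297247 -279.08242775   48.        ] tray near [ 553.95675798 -278.00893449   80.        ] tray far [ 652.91755587 -273.68285812   82.        ] cab front top [ 684.08758639 -270.09040276  125.        ] bar [ 468.34295158 -283.30316062   37.        ]
```

Rail middle ≈605 vs tray centre ≈603.5 in the same image, lateral within 1 mm. Everything is clear, so I hand in.

```bash
python3 -c "
from bench import r
print(r.hand_in(), r.sense()['time'], r.sense()['ft_force'])"
```

```text
the job is handed in; nothing more can be done
the job is handed in; nothing more can be done
```

The job is handed in, with about 34 s on the clock. I pulled the shelf out until it stopped moving under a 21 N pull. Then I wedged the lifter's blade under the tray against the stop bar, carried the tray over level and set it on the rails. After that I drew the lifter out and laid it flat on the bench near where it started.

**What the last checks showed:**
- **Tray:** it is level to within 0.1° and its yaw is about 0.3° off the rails. Its centre is within about 2 mm of the rails' middle along x and 1 mm across.
- **Lifter and bystanders:** the lifter lies flat. The rack, bottle and tub look unmoved.

**What disagreed or was not verified:**
- **Shelf position:** later camera readings put the handle bar at x ≈ 466–471 mm, against 464 mm when it was gripped at the stop. I put most of that down to camera error. However, the tool eased back about 2 mm as the gripper opened, so the shelf may sit 1–2 mm short of its stop. I did not pull it again with the tray on it.
- **Top camera network:** it put the rails and the tray up to 11 mm from the wrist-camera measurements. I used the wrist measurements.

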